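Sweep a stuck tablet out of a bent feed chute with a spring-tipped probe

ROBOT

A 6-joint arm with a two-finger parallel gripper is mounted at the origin on a cart in front of the work surface, level with it; the furniture and walls round the work are solid. World frame = base frame: x ahead of the robot, y to its left, z up, the work surface at z = 0. Lengths are in m, angles in rad, forces in N, time in s.
With the tool pointing down it reaches from about 0.35 to 0.775 m from the base axis. Payload 5.5 kg.
Tool frame: the origin (TCP) lies at the very end of the fingers, on their centre line; the grasp point (between the pads) lies env.grasp_offset behind it (env.grasp_offset is the distance from the TCP to the grasp point, in m); x points along the fingers, y is the direction in which the jaws open and shut, and the axes are right-handed (so a half turn about x gives the same grasp; the last joint's range is limited). The gripper opens to 85 mm and grips with 20 to 120 N. Pads are 22 mm wide; open, the fingers measure 114 mm over their backs; the gripper's body (76 mm by 85 mm) begins 54 mm behind the grasp point. The pads swing forward as they close: fully open they stand 13 mm farther back than shut.
Start: joints at [-1.313, 0.313, 0.046, 1.304, 0, 1.431], TCP at [0.223, -0.53, 0.231] pointing down, gripper open.
Joint ranges: [-2.76, 2.76], [-0.86, 1.69], [-1.03, 1.26], [-2.2, 2.34], [-1.47, 1.5], [-3.14, 3.14]. Speed limits (rad/s): [2.57, 2.57, 3.14, 3.14, 3.14, 3.14].

INTERFACE

Orientations are given as a unit quaternion [w, x, y, z].
In Python, from workcell import get_state, viewer, job, env gives the robot as it stands.
- The arm moves only by the tool send_rows, never from a script. Its argument "plan" is a list of rows, each a list of 6 numbers: the shift along the tool's x, y, z in mm, then the turn, a rotation vector about the tool's x, y, z in degrees. A call has exactly 10 rows; each row is the pose to reach, as a shift and turn from the pose commanded when the call began, along the tool's axes at that moment; what a row does not reach only later rows make up. A row lasts 1/8 s, in which the tool goes at most 62.5 mm and 10.7 degrees, less where a joint would pass 70% of its speed; a pose out of reach is approached as far as the arm can. A call with a gripper value outside its range is refused whole. "claw" is the finger opening in mm, from 0 to 85.4, set as the call begins (left out, the last holds). The fingers move at their own pace and stop on an object; "newtons" is the grip in N (left out, the last holds). Time passes only in rows, so rows that repeat a pose let the fingers close, or fill a call up. It gives the time, the measured TCP pose, the force and the opening at its end, in the units of the state.
- get_state(): the state, without advancing time (a new reading comes with each control period).
- viewer.read_camera(name): name is "scene" or "top" or "wrist"; returns a dict with "frame" (384x512x3 uint8, blue, green, red), "mtx" (3x3 intrinsics, pixels), "rvec" (rotation vector, rad) and "tvec" (3), from world to camera coordinates, as OpenCV has them. Camera axes: x right, y down, z forward; pixel columns grow to the right and rows downward; lengths in m; the calibration is good to about 2 mm. A picture is of the moment at which its call begins. There is no depth.
- job.hand_in(): hands the job in, once; it reports no verdict.
The state is a dict: "clock": time; "joint_pos": joint angles; "qvel": joint speeds; "tau": joint torques, N m; "tcp_pos": TCP position; "orientation": TCP orientation; "wrist_force": force on the tool from outside, world axes, zero at the start; "ft_torque": the same for the moment, N m; "finger_gap": finger opening in m.
Only numpy, scipy, OpenCV 4.12 (cv2) and the standard library are available. Lean on these libraries where they do the work, as an engineer would, in place of code of your own. Each camera call takes 0.05 s, during which the arm holds its last target.

TASK

A tablet blank is stuck in the bent, sloping channel of the little feed chute. Take the spring-tipped probe from its stand, set its tip on the channel floor at the closed end behind the tablet, and draw it slowly (no more than about 5 cm a second) and with light, steady pressure along the floor of the whole channel, without skipping any of it, until the tablet drops off the open end into the catch tray. Then hang the probe back upright in its stand, and leave the things around alone.

Things in the scene. Friction and masses are not known exactly. Their poses are not given: they have to be found in the camera images.
- chute: Feed chute, fixed: aluminium base 100 x 200 x 10 mm; on a cross pin over it a dark steel plate 76 x 203 mm with two bars (10 mm wide, 8 mm high) forming a channel 11 mm wide, 8 mm deep. Origin on the bench under the base, z up. From its closed end (+y side) the channel runs along -y, bends 25 degrees towards +x and ends open above a white tray. More than 10 N on it is too hard
- channel_0 (a point): Channel centre line, 14 mm before the closed end wall: start of the sweep. x, y true, z only nominal (floor 52 mm up, as if level). The plate is locked at an unmeasured slope, 1 to 6 degrees down towards the tray, turned about the pin (along chute x at y = 45, z = 46 mm): the real floor is 0 to 4 mm above nominal here, 2 to 14 mm below at the open end, and must be felt. Axes as chute
- channel_1 (a point): Channel centre line, 21 mm beyond channel_0, first straight part; z nominal
- channel_2 (a point): Channel centre line, 43 mm beyond channel_0, first straight part; z nominal
- channel_3 (a point): Channel centre line at the bend, 64 mm beyond channel_0; z nominal
- channel_4 (a point): Channel centre line, 20 mm after the bend, second straight part; z nominal
- channel_5 (a point): Channel centre line, 40 mm after the bend, second straight part; z nominal
- channel_6 (a point): Channel centre line, 60 mm after the bend, second straight part; z nominal
- channel_7 (a point): Channel centre line, 80 mm after the bend, second straight part; z nominal
- channel_8 (a point): Channel centre line, 100 mm after the bend, second straight part; z nominal
- channel_9 (a point): Channel centre line, 120 mm after the bend, 7 mm before the open end, where the floor stops; z nominal
- tray_floor (a point): Centre of the floor of the white catch tray below the open end: outside 84 (x) x 80 (y) x 22 mm, walls 4 mm, floor 4 mm above the bench. Axes as chute
- tablet: White round tablet blank, 9 mm across and 7 mm high, 10 g, lying flat in the first straight part of the channel. Origin at the centre of its underside
- probe: Probe, 148 mm long, about 70 g, hanging upright by its steel collar (24 mm across, 6 mm high) in the stand. Origin on the axis under the collar, z up. Grey square handle 14 x 14 mm from 6 to 72 mm above the origin (flats face the body's x and y), end knob to 76 mm; 8 mm barrel to 46 mm below; then a sprung plunger with a 6 mm ball that gives up to 10 mm at about 1 N per mm
- probe_tip (a point): Lowest point of the ball tip, on the probe's axis, 72 mm below the probe's origin when the spring is not pressed
- probe_stand: Grey stand, fixed: foot 90 x 80 x 8 mm, two cheeks 40 mm wide, and on them a top plate 46 x 70 x 10 mm with one chamfered hole of 14 mm in which the probe hangs, collar on the plate. Origin on the bench under the hole; z up
- stand_seat (a point): Centre of the hole at the upper face of the stand, 85 mm above the bench: where the underside of the collar rests
- fluted_cup: Fluted plastic cup, 47 mm across, 58 mm high, bystander; origin at the centre of its underside
- timer: White round timer, 70 mm across, 53 mm high, bystander; origin at the centre of its underside
- marker: Capped marker pen lying along its x, 132 x 15 x 13 mm, bystander; origin at the centre of its underside
- white_cap: White screw cap, 30 mm across, 13 mm high, bystander; origin at the centre of its underside
There are look-alikes about, which are no part of the job. What is shaped like the probe but yellow is not meant.

How it is judged:
On the way, in this order (a step that is already met when the one before it is completed fails the run):
1. the probe tip touches the channel at the closed end, behind the tablet (horizontal distance between probe_tip and channel_0 below 0.006 m and contact force between probe and chute above 0.4 N), for 0.05 s.
2. the probe tip, touching, has come to channel_1 (horizontal distance between probe_tip and channel_1 below 0.006 m and contact force between probe and chute above 0.4 N), for 0.05 s.
3. the probe tip, touching, has come to channel_2 (horizontal distance between probe_tip and channel_2 below 0.006 m and contact force between probe and chute above 0.4 N), for 0.05 s.
4. the probe tip, touching, has come to channel_3 (horizontal distance between probe_tip and channel_3 below 0.006 m and contact force between probe and chute above 0.4 N), for 0.05 s.
5. the probe tip, touching, has come to channel_4 (horizontal distance between probe_tip and channel_4 below 0.006 m and contact force between probe and chute above 0.4 N), for 0.05 s.
6. the probe tip, touching, has come to channel_5 (horizontal distance between probe_tip and channel_5 below 0.006 m and contact force between probe and chute above 0.4 N), for 0.05 s.
7. the probe tip, touching, has come to channel_6 (horizontal distance between probe_tip and channel_6 below 0.006 m and contact force between probe and chute above 0.4 N), for 0.05 s.
8. the probe tip, touching, has come to channel_7 (horizontal distance between probe_tip and channel_7 below 0.006 m and contact force between probe and chute above 0.4 N), for 0.05 s.
9. the probe tip, touching, has come to channel_8 (horizontal distance between probe_tip and channel_8 below 0.006 m and contact force between probe and chute above 0.4 N), for 0.05 s.
10. the probe tip, touching, has come to channel_9 (horizontal distance between probe_tip and channel_9 below 0.006 m and contact force between probe and chute above 0.4 N), for 0.05 s.
At the end, for the whole second after the job is handed in: The tablet lies at rest in the catch tray (within the tray's walls, below its rim), and the probe hangs released and at rest in its stand, collar within 6 mm of its seat, upright within 7 degrees (x of tablet in the frame of tray_floor between -0.04 and 0.04 m and y of tablet in the frame of tray_floor between -0.038 and 0.038 m and height (world z) of tablet below 0.018 m and distance between probe and stand_seat below 0.006 m and angle between probe's own z axis and vertical below 0.12 rad and linear speed of each of probe, tablet below 0.02 m/s); the robot touches nothing.
It fails at once if the probe presses on the chute with more than 10 N (contact force between probe and chute above 10 N).
It fails at once if the probe is swept faster than 10 cm/s while it touches the chute (contact force between probe and chute above 0.4 N and linear speed of probe above 0.1 m/s).
It fails at once if the tablet is handled with the gripper instead of the probe (contact force between the arm and tablet above 0.1 N).
It fails at once if the gripper or arm strikes the chute (contact force between the arm and chute above 3 N).
It fails at once if a bystander is moved by more than 15 mm (distance of any of fluted_cup, timer, marker, white_cap from where it was at the start of the episode above 0.015 m).
It also fails if it takes over 69 s, if anything falls off the work surface, if the arm or the gripper's body presses on something with over 40 N, if the wrist force passes 120 N, or if a joint passes its speed limit or range.

## Working session

There is one attempt and no reset: what is moved stays moved. The work goes in short steps, Python scripts to look and compute and a tool call to move; the robot and the scene stay as the last step left them, time stands still between calls to the robot, and variables do not carry over. Pictures are saved under pics/ and viewed, and the job is handed in when it is done.

Besides the shell and the picture viewer there is one more tool, called in YAML: its name, and indented under it one key for each argument. send_rows: Moves the arm, as the interface text tells. Its arguments: {"type":"object","properties":{"plan":{"type":"array"},"claw":{"type":"number"},"newtons":{"type":"number"}},"required":["plan"]}

```bash
ls; mkdir -p pics
python3 - <<'E'
from workcell import get_state, viewer, job, env
import cv2
print(get_state()); print(env.grasp_offset)
for n in ["scene","top","wrist"]:
    d=viewer.read_camera(n); cv2.imwrite(f"pics/{n}0.png",d["frame"]); print(n,d["mtx"].tolist(),d["rvec"],d["tvec"])
E
```

```text
pics
{'clock': 0.0, 'joint_pos': array([-1.31260812e+00,  3.13991883e-01,  4.49751332e-02,  1.30360619e+00,
       -2.83039430e-05,  1.43118630e+00]), 'qvel': array([ 4.52485363e-04, -1.44879075e-03, -2.28596115e-03, -5.91922921e-04,
       -1.73604748e-04,  6.32455009e-05]), 'tau': array([-1.45649450e-03, -4.80630934e+01,  2.98531830e+01,  1.94356567e-02,
       -1.88449494e-04, -2.40953403e-05]), 'tcp_pos': array([ 0.22259358, -0.52960653,  0.23041215]), 'orientation': array([-0.1390733 , -0.69311741, -0.14036145,  0.69321392]), 'wrist_force': array([0.05375098, 0.0255732 , 0.17871588]), 'ft_torque': array([-0.00931721, -0.00740882,  0.00684142]), 'finger_gap': 0.08554019334968598}
0.0187
scene [[373.6583724931439, 0.0, 254.19096977846496], [0.0, 373.6583724931439, 190.88626660476558], [0.0, 0.0, 1.0]] [ 1.88320968 -1.00006959  0.57073953] [-0.29346807  0.29102922  0.62553785]
top [[432.2227120625546, 0.0, 258.21460036631123], [0.0, 432.2227120625546, 191.50275285057182], [0.0, 0.0, 1.0]] [ 2.20274802 -2.15328921  0.10899469] [-0.02009063  0.51341293  1.30842253]
wrist [[273.35837624082694, 0.0, 253.87904564123596], [0.0, 273.35837624082694, 190.8410134965506], [0.0, 0.0, 1.0]] [-2.37760779  1.57894366  0.26689985] [-0.57380309 -0.04243238  0.38052386]
```

View pics/scene0.png

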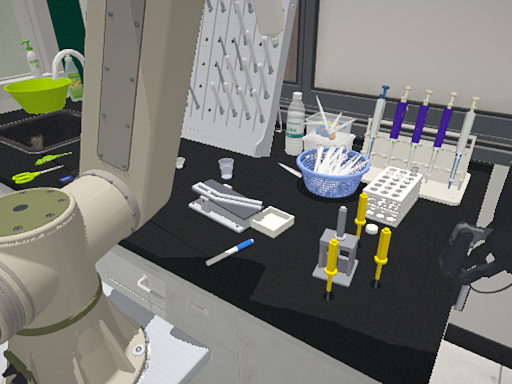

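View pics/top0.png

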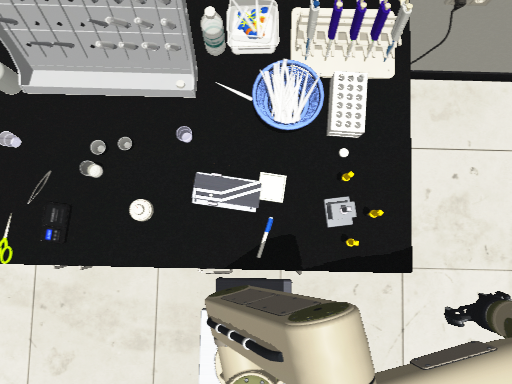

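View pics/wrist0.png

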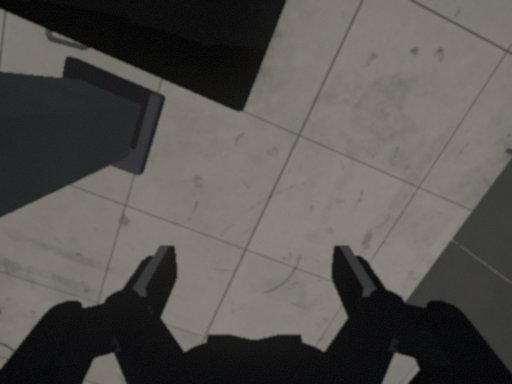

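The grey-handled probe sits in the grey stand at scene (342,225) / top (340,211). The three yellow look-alikes are at top (347,176), (375,213) and (351,242). The chute is at top (240,192), with its tray at (272,187). Next I'll enlarge both.

```bash
cat > h.py <<'E'
import numpy as np, cv2
from workcell import get_state, viewer, job, env
def ray(d,uv):
    R=cv2.Rodrigues(np.array(d["rvec"],float))[0]; t=np.array(d["tvec"],float).ravel()
    K=np.array(d["mtx"]); c=-R.T@t
    v=R.T@np.linalg.inv(K)@np.array([uv[0],uv[1],1.]); return c,v
def onz(d,uv,z):
    c,v=ray(d,uv); return c+v*(z-c[2])/v[2]
def proj(d,P):
    return cv2.projectPoints(np.array(P,float).reshape(-1,3),np.array(d["rvec"],float),np.array(d["tvec"],float),np.array(d["mtx"]),None)[0].reshape(-1,2)
def tri(dus):
    A=np.zeros((3,3));b=np.zeros(3)
    for d,u in dus:
        c,v=ray(d,u); v=v/np.linalg.norm(v); M=np.eye(3)-np.outer(v,v); A+=M;b+=M@c
    return np.linalg.solve(A,b)
def crop(f,x0,y0,w,h,s,name):
    cv2.imwrite(name,cv2.resize(f[y0:y0+h,x0:x0+w],None,fx=s,fy=s,interpolation=cv2.INTER_CUBIC))
E
python3 - <<'E'
from h import *
f=cv2.imread("pics/top0.png"); crop(f,180,160,120,60,6.5,"pics/t_ch.png"); crop(f,310,140,90,110,5,"pics/t_pr.png")
f=cv2.imread("pics/scene0.png"); crop(f,180,160,130,90,6,"pics/s_ch.png"); crop(f,290,180,120,120,5,"pics/s_pr.png")
E
```

```text
(no output)
```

View pics/t_ch.png

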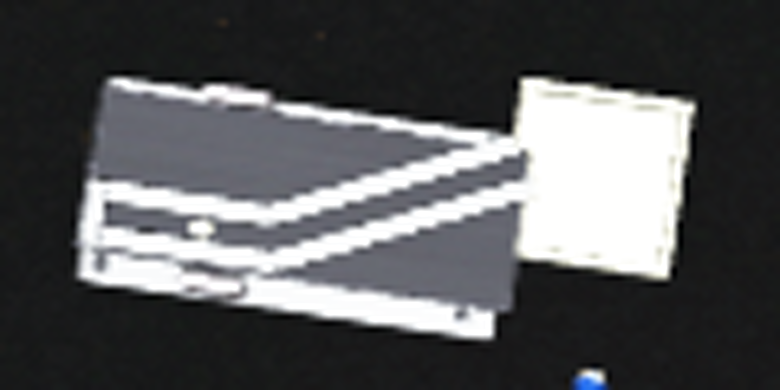

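View pics/t_pr.png

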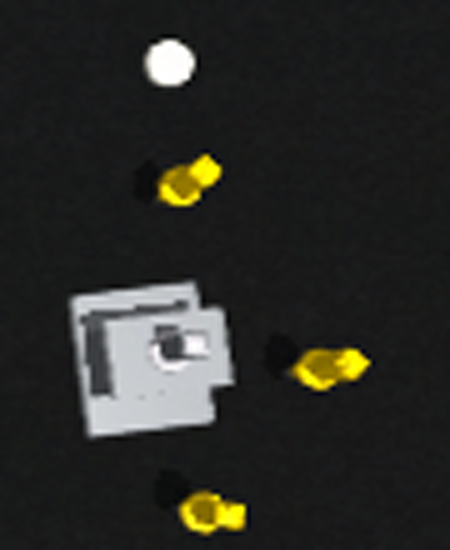

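View pics/s_ch.png

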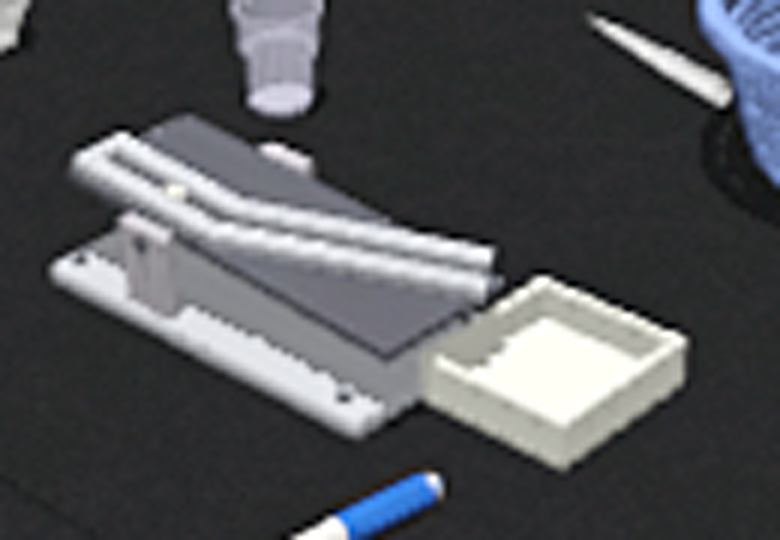

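View pics/s_pr.png

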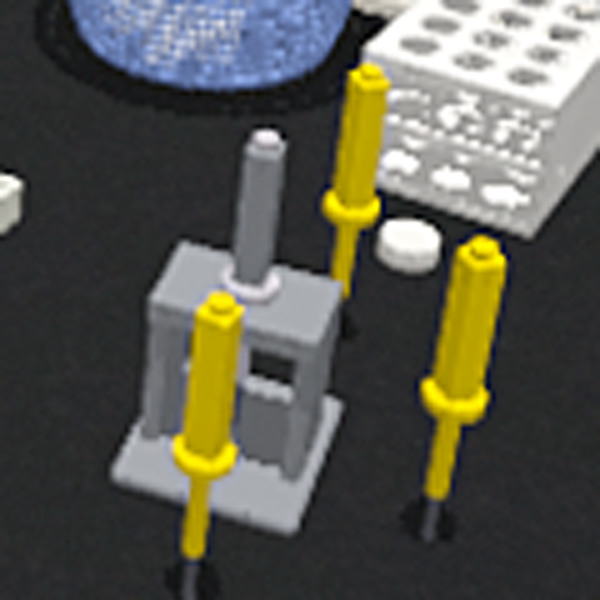

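Run:
```python
from h import *
d={n:viewer.read_camera(n) for n in ["scene","top","wrist"]}
t,s=d["top"],d["scene"]
T=lambda x,y:(310+x/5,140+y/5)
S=lambda x,y:(290+x/5,180+y/5)
print("knob",tri([(t,T(194,345)),(s,S(267,136))]))
print("collar",tri([(t,T(167,350)),(s,S(251,284))]), onz(t,T(167,350),.088),onz(s,S(251,284),.088))
C=lambda x,y:(180+x/6.5,160+y/6.5)
print("foot corners",[onz(t,T(*p),.008) for p in [(70,297),(195,282),(88,437),(213,422)]])
print("plate top corners",[onz(t,T(*p),.085) for p in [(224,307),(233,383),(105,322)]])
print("base",[onz(t,C(*p),.01) for p in [(80,280),(493,338)]])
print("tray",[onz(t,C(*p),.022) for p in [(520,75),(693,102),(668,277)]])
print("yellow tops",tri([(t,T(207,170)),(s,S(370,72))]),tri([(t,T(355,363)),(s,S(482,247))]),tri([(t,T(233,515)),(s,S(222,303))]))
w=d["wrist"];c,v=ray(w,(253.9,190.8));st=get_state();print(c,v)
from scipy.spatial.transform import Rotation as R
Rt=R.from_quat(st["orientation"],scalar_first=True).as_matrix();print(Rt);print(Rt.T@(c-st["tcp_pos"]),Rt.T@v)
Rc=cv2.Rodrigues(w["rvec"])[0];print((Rc@Rt).round(3))
```

```text
knob [ 0.45867855 -0.25892486  0.1606549 ]
collar [ 0.45962469 -0.25924746  0.08746497] [ 0.45922256 -0.258407    0.088     ] [ 0.45949373 -0.26011678  0.088     ]
foot corners [array([ 0.495209  , -0.21413106,  0.008     ]), array([ 0.50639096, -0.29217344,  0.008     ]), array([ 0.40845872, -0.22602466,  0.008     ]), array([ 0.41947432, -0.3036235 ,  0.008     ])]
plate top corners [array([ 0.48543676, -0.29247894,  0.085     ]), array([ 0.44091837, -0.29784084,  0.085     ]), array([ 0.47500363, -0.222491  ,  0.085     ])]
base [array([0.47422788, 0.19505605, 0.01      ]), array([ 0.45103331, -0.00260622,  0.01      ])]
tray [array([ 0.57613975, -0.01258742,  0.022     ]), array([ 0.56510593, -0.09531525,  0.022     ]), array([ 0.48127565, -0.0848225 ,  0.022     ])]
yellow tops [ 0.55776197 -0.26817044  0.14579474] [ 0.45090518 -0.35068469  0.14704284] [ 0.36529642 -0.28324163  0.14645264]
[ 0.30005712 -0.49723502  0.3728166 ] [-0.30076656 -0.12534606 -0.9454247 ]
[[-1.61031425e-04  3.87357290e-01 -9.21929663e-01]
 [ 5.02462257e-04 -9.21929528e-01 -3.87357321e-01]
 [-9.99999861e-01 -5.25611560e-04 -4.61727927e-05]]
[-0.14179487 -0.00030804 -0.084031  ] [ 9.45410022e-01 -4.46956681e-04  3.25882982e-01]
[[ 0.001  1.    -0.   ]
 [-0.326  0.     0.945]
 [ 0.945 -0.001  0.326]]
```

send_rows:
  plan:
    - [-5,-10,-20,2,0,0]
    - [-10,-30,-60,4,0,0]
    - [-20,-50,-105,6,0,0]
    - [-20,-75,-150,8,0,0]
    - [-20,-97,-200,10,0,0]
    - [-20,-120,-245,12,0,0]
    - [-20,-140,-285,14,0,0]
    - [-20,-152,-312,14.8,0,0]
    - [-20,-157,-323,14.8,0,0]
    - [-20,-157,-323,14.8,0,0]
  claw: 50
  newtons: 60

```text
clock: 1.55
tcp_pos: [0.4598, -0.2602, 0.2512]
orientation: [-0.05, -0.705, -0.05, 0.705]
wrist_force: [0.2, 0.2, 0.5]
finger_gap: 0.0499
```

Run:
```python
from h import *
print(get_state()["tcp_pos"])
for i in range(1):
  d=viewer.read_camera("wrist"); cv2.imwrite("pics/w1.png",d["frame"]); np.savez("w1.npz",**{k:np.array(d[k]) for k in d})
f=d["frame"];u=proj(d,[.4595,-.2595,.16])[0];print(u); cv2.imwrite("pics/w1b.png",cv2.resize(f,(768,576),interpolation=cv2.INTER_CUBIC))
```

```text
[ 0.45981546 -0.26015061  0.25123428]
[253.40552768 194.67012172]
```

View pics/w1b.png

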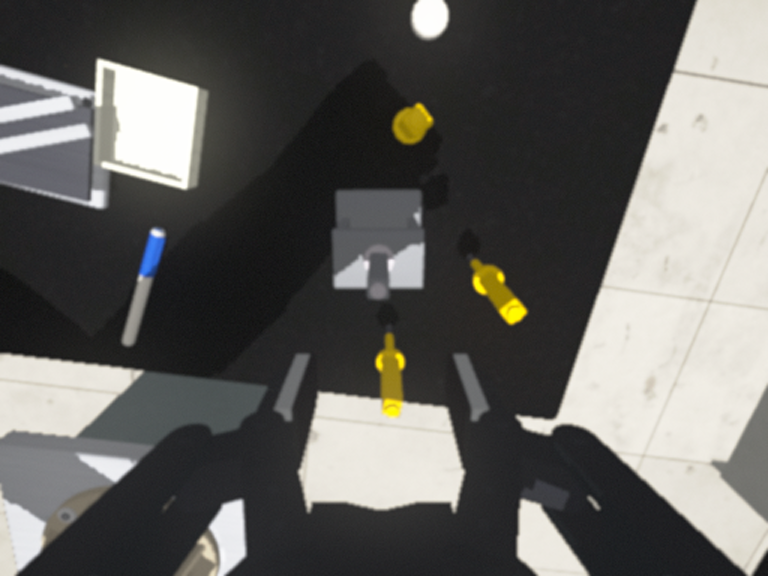

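Run:
```python
from h import *
f=cv2.imread("pics/w1.png"); crop(f,210,115,85,90,6.5,"pics/w1c.png")
crop(f,0,30,150,120,5,"pics/w1d.png")
```

```text
(no output)
```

View pics/w1c.png

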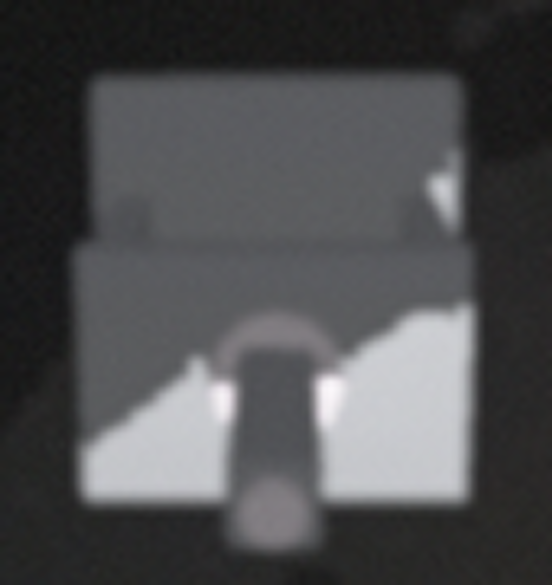

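Run:
```python
from h import *
from scipy.spatial.transform import Rotation as R
d=dict(np.load("w1.npz")); C=lambda x,y:(210+x/6.5,115+y/6.5)
print(onz(d,C(275,510),.161), onz(d,C(278,370),.091))
a,b=onz(d,C(82,500),.085)[:2],onz(d,C(468,500),.085)[:2];print(a,b,np.degrees(np.arctan2(*(b-a)[::-1])),np.hypot(*(b-a)))
a,b=onz(d,C(77,243),.085)[:2],onz(d,C(475,243),.085)[:2];print(a,b,np.degrees(np.arctan2(*(b-a)[::-1])),np.hypot(*(b-a)))
st=get_state();Rt=R.from_quat(st["orientation"],scalar_first=True).as_matrix();print(Rt,st["tcp_pos"])
```

```text
[ 0.46086547 -0.25830945  0.161     ] [ 0.46204522 -0.25827119  0.091     ]
[ 0.43093455 -0.22625722] [ 0.44091147 -0.29646715] -81.91234827361913 0.07091525249593045
[ 0.47822867 -0.22045512] [ 0.48802234 -0.28939844] -81.91500454385469 0.06963546481683204
[[-4.30735511e-04  1.39220895e-01 -9.90261257e-01]
 [-3.64230784e-04 -9.90261305e-01 -1.39220743e-01]
 [-9.99999841e-01  3.00716316e-04  4.77249244e-04]] [ 0.45940611 -0.26069312  0.25122249]
```

View pics/w1d.png

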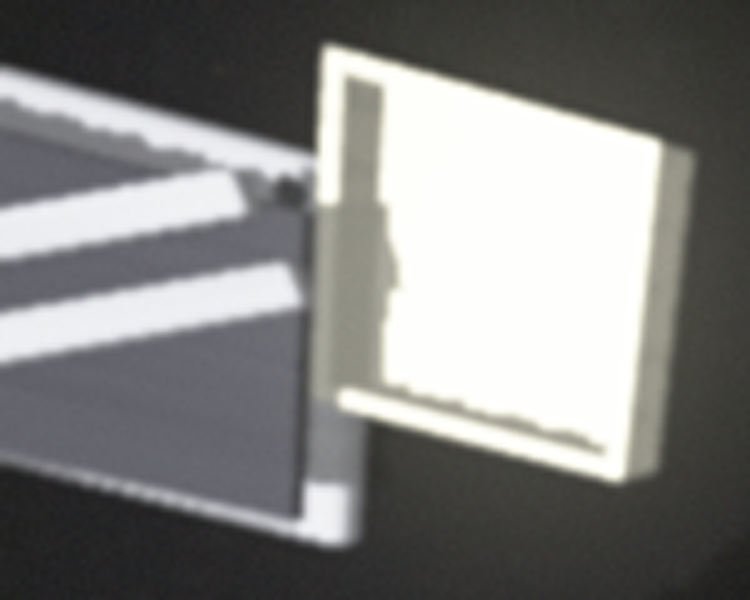

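send_rows:
  plan:
    - [10,-2,-1,0,0,0]
    - [35,-2,-1.4,0,0,0]
    - [65,-2,-1.4,0,0,0]
    - [95,-2,-1.4,0,0,0]
    - [120,-2,-1.4,0,0,0]
    - [135,-2,-1.4,0,0,0]
    - [143,-2,-1.4,0,0,0]
    - [145,-2,-1.4,0,0,0]
    - [145,-2,-1.4,0,0,0]
    - [145,-2,-1.4,0,0,0]

```text
clock: 2.85
tcp_pos: [0.4613, -0.2584, 0.1071]
orientation: [0.05, 0.706, 0.049, -0.705]
wrist_force: [0.3, 0.0, 0.0]
finger_gap: 0.0503
```

Run:
```python
from h import *
s=get_state();print(s["tcp_pos"],s["wrist_force"])
for n in ["wrist","scene"]:
  d=viewer.read_camera(n); cv2.imwrite(f"pics/{n}2.png",d["frame"])
a=cv2.imread("pics/wrist2.png");b=cv2.imread("pics/scene2.png")
cv2.imwrite("pics/c2.png",np.hstack([cv2.resize(a[180:380,150:360],(400,400)),cv2.resize(b[140:290,290:440],(400,400))]))
```

```text
[ 0.46130287 -0.25844757  0.10708227] [0.2813418  0.03577199 0.02635419]
```

View pics/c2.png

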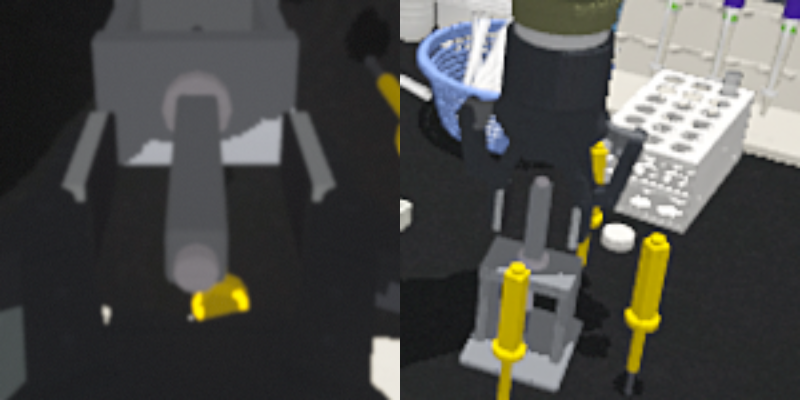

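The grey probe's handle is centred between the fingers: collar at (198,105) in the crop, fingers at x = 65 and 333. Closing now.

send_rows:
  plan:
    - [0,0,0,0,0,0]
    - [0,0,0,0,0,0]
    - [0,0,0,0,0,0]
    - [0,0,0,0,0,0]
    - [0,0,0,0,0,0]
    - [0,0,0,0,0,0]
    - [0,0,0,0,0,0]
    - [0,0,0,0,0,0]
    - [0,0,0,0,0,0]
    - [0,0,0,0,0,0]
  claw: 5
  newtons: 70

```text
clock: 4.2
tcp_pos: [0.461, -0.2582, 0.1065]
orientation: [0.049, 0.706, 0.049, -0.705]
wrist_force: [-0.6, 0.5, 4.5]
finger_gap: 0.0132
```

Run:
```python
from h import *
s=get_state();print(s["tcp_pos"],s["wrist_force"],s["ft_torque"],s["finger_gap"],s["orientation"])
```

```text
[ 0.46099238 -0.25816144  0.10654436] [-0.55052175  0.52494077  4.50834853] [0.21624066 0.0944514  0.03993005] 0.01322012016959729 [ 0.04939902  0.70553554  0.04919959 -0.70523665]
```

Run:
```python
from h import *
t=viewer.read_camera("top")
C=lambda x,y:(180+x/6.5,160+y/6.5)
for p,z in [((105,213),.055),((262,238),.052),((525,168),.045),((203,228),.06)]: print(onz(t,C(*p),z))
```

```text
[0.50271443 0.17812484 0.055     ]
[0.49303162 0.10551991 0.052     ]
[ 0.52919241 -0.01564839  0.045     ]
[0.49639625 0.1321489  0.06      ]
```

send_rows:
  plan:
    - [-8,0,0,0,0,0]
    - [-30,0,0,0,0,0]
    - [-60,0,0,0,0,0]
    - [-90,0,0,0,0,0]
    - [-112,-5,-2,0,0,0]
    - [-120,-30,-8,0,0,0]
    - [-120,-70,-18,0,0,0]
    - [-120,-115,-30,0,0,0]
    - [-120,-160,-41,0,0,0]
    - [-120,-205,-53,0,0,0]

```text
clock: 5.5
tcp_pos: [0.4845, -0.0464, 0.2262]
orientation: [-0.049, -0.705, -0.049, 0.706]
wrist_force: [0.6, 0.5, -1.2]
finger_gap: 0.0131
```

send_rows:
  plan:
    - [0,-40,-10,0,0,0]
    - [0,-80,-20,0,0,0]
    - [0,-110,-28,0,0,0]
    - [0,-128,-33,0,0,0]
    - [0,-134,-34,0,0,0]
    - [0,-134,-34,0,0,0]
    - [0,-134,-34,0,0,0]
    - [0,-134,-34,0,0,0]
    - [0,-134,-34,0,0,0]
    - [0,-134,-34,0,0,0]

```text
clock: 6.75
tcp_pos: [0.4999, 0.0894, 0.2263]
orientation: [0.049, 0.705, 0.049, -0.705]
wrist_force: [-0.0, -0.1, -0.1]
finger_gap: 0.0133
```

Run:
```python
from h import *
s=get_state();print(s["tcp_pos"],s["wrist_force"],s["ft_torque"],s["finger_gap"],s["orientation"])
for n in ["wrist","scene","top"]:
  d=viewer.read_camera(n); cv2.imwrite(f"pics/{n}3.png",d["frame"]); np.savez(f"{n}3.npz",**{k:np.array(d[k]) for k in d})
a=cv2.imread("pics/wrist3.png");cv2.imwrite("pics/w3b.png",cv2.resize(a,(768,576),interpolation=cv2.INTER_CUBIC))
cv2.imwrite("pics/s3b.png",cv2.resize(cv2.imread("pics/scene3.png")[90:250,130:330],None,fx=4,fy=3.75))
```

```text
[0.49986567 0.08943685 0.22630745] [-0.04802539 -0.13936533 -0.05018893] [-0.02542966 -0.00712419 -0.00524457] 0.013299182809371129 [ 0.04914557  0.70543173  0.04907217 -0.70536708]
```

View pics/w3b.png

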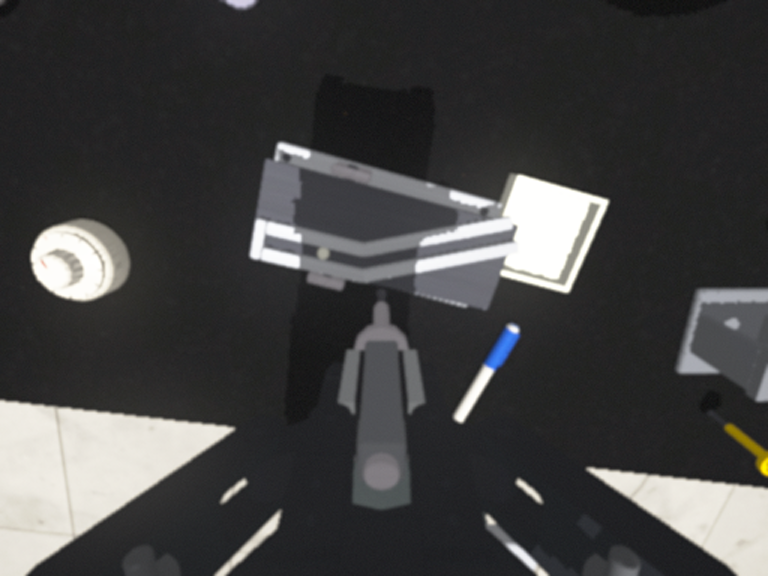

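View pics/s3b.png

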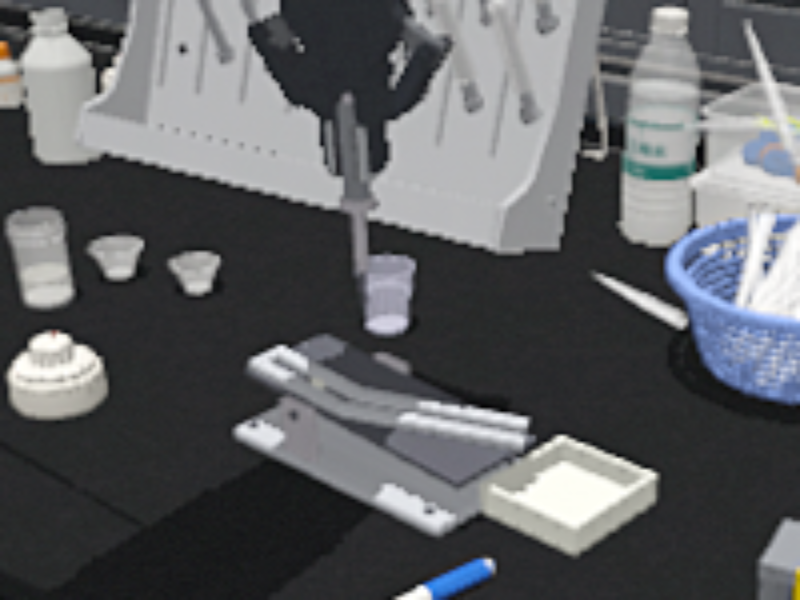

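Run:
```python
from h import *
f=cv2.imread("pics/wrist3.png"); 
crop(f,160,90,100,75,8,"pics/w3L.png"); crop(f,240,110,100,75,8,"pics/w3R.png"); crop(f,238,150,40,60,10,"pics/w3t.png")
```

```text
(no output)
```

View pics/w3L.png

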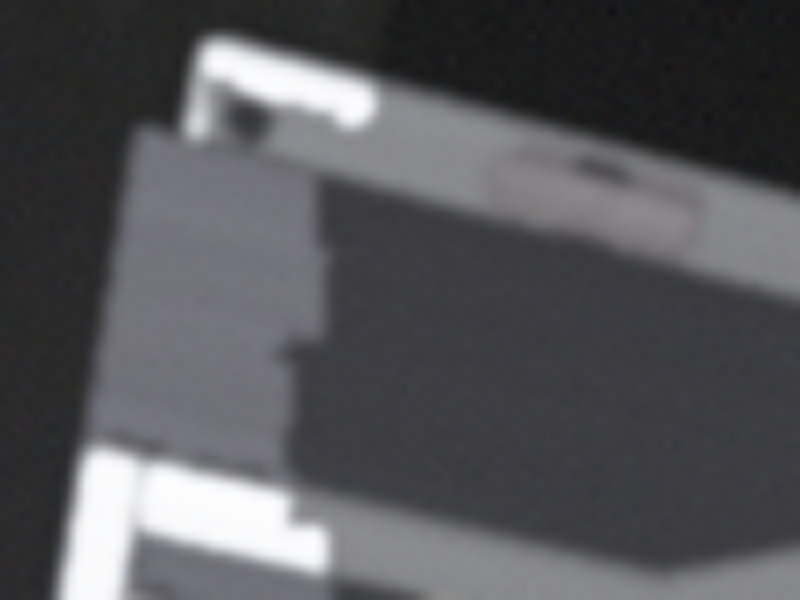

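View pics/w3R.png

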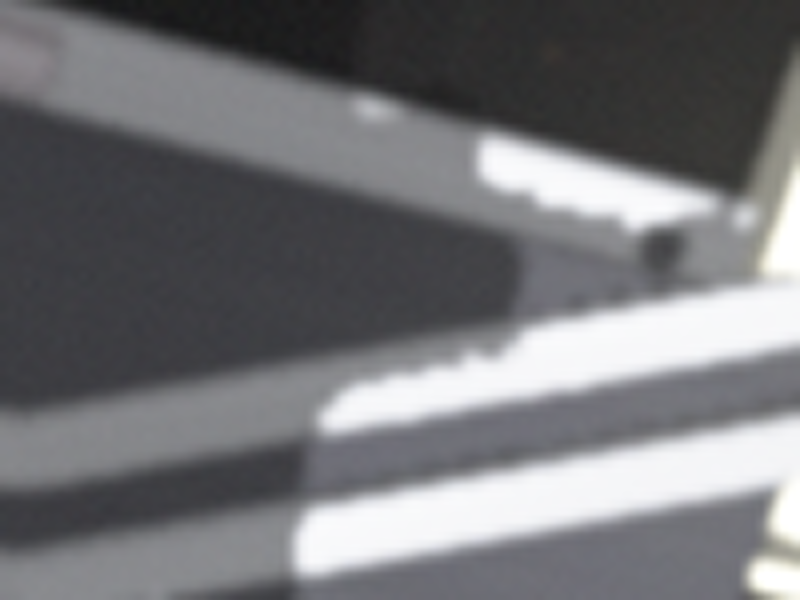

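View pics/w3t.png

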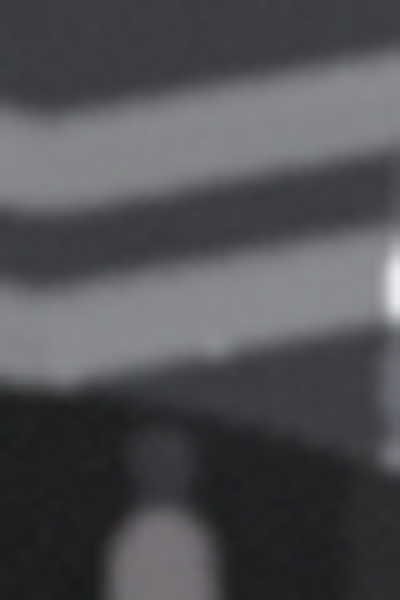

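Run:
```python
from h import *
f=cv2.imread("pics/wrist3.png"); g=cv2.convertScaleAbs(f,alpha=1.6)
crop(g,160,135,100,60,8,"pics/w3L2.png"); crop(g,250,135,100,75,8,"pics/w3R2.png")
```

```text
(no output)
```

View pics/w3L2.png

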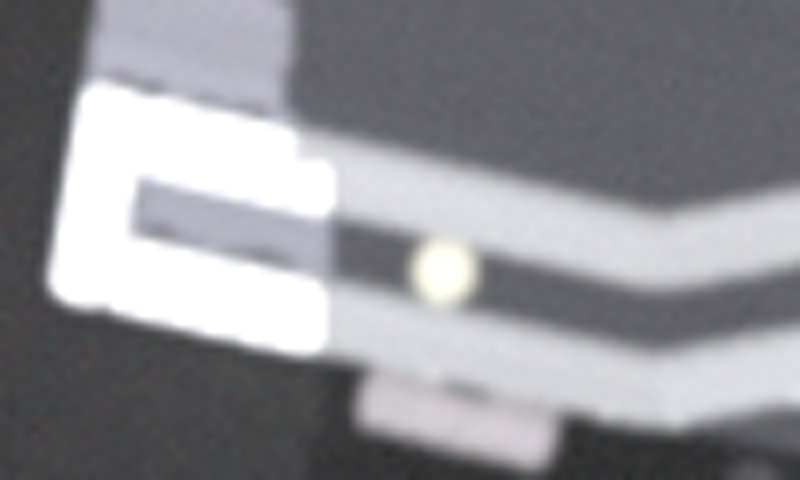

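View pics/w3R2.png

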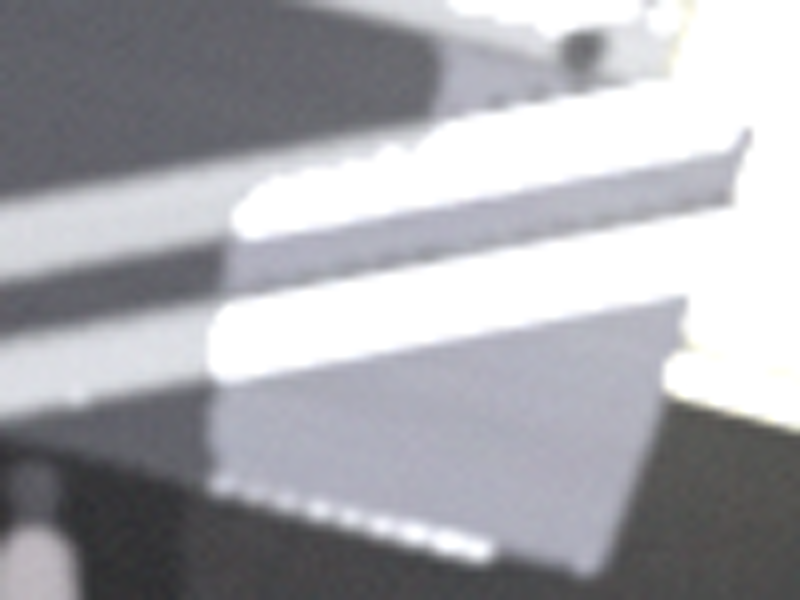

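```bash
cat > fit.py <<'E'
from h import *
from scipy.optimize import least_squares
from scipy.spatial.transform import Rotation as R
d=dict(np.load("wrist3.npz"))
L2=lambda x,y:(160+x/8,135+y/8); R2=lambda x,y:(250+x/8,135+y/8); L=lambda x,y:(160+x/8,90+y/8); RR=lambda x,y:(240+x/8,110+y/8)
a=np.radians(25)
def world(p,P,plate=True):
    X,Y,yaw,s=p[:4]; P=np.array(P,float).reshape(-1,3)*1e-3
    if plate:
        o=np.array([0,.045,.046]); P=(P-o)@R.from_euler('x',s).as_matrix().T+o   # +rot about x: y>45 goes up
    return P@R.from_euler('z',yaw).as_matrix().T+np.array([X,Y,0])
def cl(p,s,o=0,z=52):  # s: mm from channel_0 along, offset o to +x
    cx,yw=p[4],p[5]
    b=np.array([cx,yw-78.])
    if s<=64: q=np.array([cx+o,yw-14-s])
    else: q=b+(s-64)*np.array([np.sin(a),-np.cos(a)])+o*np.array([np.cos(a),np.sin(a)])
    return [q[0],q[1],z]
def vert(p,o,z):
    n=np.array([1+np.cos(a),np.sin(a)])/(1+np.cos(a)); b=np.array([p[4],p[5]-78.])+o*n; return [b[0],b[1],z]
# line obs: (pixel, endA(3), endB(3)) ; point obs
def res(p):
    r=[]
    def line(pix,A,B,plate=True):
        q=proj(d,world(p,[A,B],plate)); t=q[1]-q[0]; t/=np.linalg.norm(t); n=np.array([-t[1],t[0]])
        r.append(n@(np.array(pix)-q[0]))
    def pt(pix,A,plate=True):
        q=proj(d,world(p,[A],plate))[0]; r.extend(np.array(pix)-q)
    for x,y in [(140,180),(335,218),(490,250)]: line(L2(x,y),cl(p,0,5.5,60),cl(p,60,5.5,60))
    for x,y in [(330,355),(560,408)]: line(L2(x,y),cl(p,0,-15.5,60),cl(p,60,-15.5,60))
    for x,y in [(340,132),(500,172)]: line(L2(x,y),cl(p,0,15.5,52),cl(p,60,15.5,52))
    pt(L2(655,288),vert(p,5.5,60)); pt(L2(655,212),vert(p,15.5,52)); pt(L2(680,428),vert(p,-15.5,60))
    for x,y in [(90,90),(52,285)]: line(L2(x,y),[p[4]-15,p[5]+10,60],[p[4]+15,p[5]+10,60])
    for x,y in [(235,240),(720,154)]: line(R2(x,y),cl(p,70,5.5,60),cl(p,180,5.5,60))
    for x,y in [(230,383),(680,298)]: line(R2(x,y),cl(p,70,-15.5,60),cl(p,180,-15.5,60))
    for x,y in [(30,192),(420,122)]: line(R2(x,y),cl(p,70,15.5,52),cl(p,180,15.5,52))
    pt(R2(605,578),[-38,p[5]-193.1,52]); line(R2(668,385),[-38,p[5]-193.1,52],[38,p[5]-193.1,52])
    pt(L(132,125),[38,p[5]+10,52]); 
    for x,y in [(420,82),(780,188)]: line(L(x,y),[50,100,10],[50,-100,10],False)
    for x,y in [(340,92),(700,188)]: line(RR(x,y),[50,100,10],[50,-100,10],False)
    line(L(193,80),[50,100,10],[-50,100,10],False)
    return np.array(r)
if __name__=="__main__":
    st=get_state();Rt=R.from_quat(st["orientation"],scalar_first=True).as_matrix()
    print("tip ball pred px",proj(d,st["tcp_pos"]+Rt@[.0905,0,0]),"obs 254.1,195.7")
    p0=[.51,.1,np.radians(-6.7),np.radians(-0.0)+.05,0,97]
    f=least_squares(res,p0,loss="soft_l1",x_scale=[.01,.01,.02,.02,5,5])
    p=f.x;print(p,np.degrees(p[2:4]));print(res(p).round(2))
    np.save("p.npy",p)
    for s in [0,21,43,64,84,104,124,144,164,184]: print(s,world(p,[cl(p,s)]).round(4))
    # tablet
    print(onz(d,L2(443,271),.062))
    im=d["frame"].copy(); im=cv2.resize(im[80:210,150:350],None,fx=4,fy=4,interpolation=cv2.INTER_CUBIC)
    def pl(A,B,c,plate=True):
        q=((proj(d,world(p,[A,B],plate))-[150,80]+.5)*4-.5).astype(int); cv2.line(im,tuple(map(int,q[0])),tuple(map(int,q[1])),c,1)
    for o,z in [(5.5,60),(-15.5,60),(15.5,52),(-5.5,52)]:
        pl(cl(p,0,o,z),vert(p,o,z),(0,0,255)); pl(vert(p,o,z),cl(p,191,o,z),(0,0,255))
    pl(cl(p,0),vert(p,0,52),(0,255,0)); pl(vert(p,0,52),cl(p,184),(0,255,0))
    for A,B in [([38,p[5]+10,52],[38,p[5]-193,52]),([38,p[5]-193,52],[-38,p[5]-193,52])]: pl(A,B,(255,0,0))
    for A,B in [([50,100,10],[50,-100,10]),([50,100,10],[-50,100,10]),([50,-100,10],[-50,-100,10])]: pl(A,B,(0,255,255),False)
    cv2.imwrite("pics/ov3.png",im)
E
python3 fit.py
```

```text
tip ball pred px [[253.95001977 194.73928596]] obs 254.1,195.7
[ 5.12662104e-01  9.28429554e-02 -1.26257465e-01  8.23082544e-02
 -2.09546197e+01  8.53827839e+01] [-7.23401986  4.7159156 ]
[ 1.36  0.31 -0.32 -0.19 -0.15 -0.16 -0.08 -1.23 -0.81 -1.24 -0.15  2.51
 -0.51  1.51  0.95  0.    0.63  0.7   0.69 -0.65 -0.27  0.42  0.19 -0.87
 -1.51  0.11 -0.76 -0.24  0.66 -0.02 -0.02]
0 [[0.5008 0.1657 0.0541]]
21 [[0.4982 0.145  0.0524]]
43 [[0.4954 0.1232 0.0506]]
64 [[0.4928 0.1024 0.0489]]
84 [[0.4989 0.0835 0.0474]]
104 [[0.505  0.0645 0.0459]]
124 [[0.5111 0.0455 0.0444]]
144 [[0.5172 0.0265 0.0429]]
164 [[0.5233 0.0075 0.0414]]
184 [[ 0.5294 -0.0115  0.0399]]
[0.49867912 0.13439272 0.062     ]
```

View pics/ov3.png

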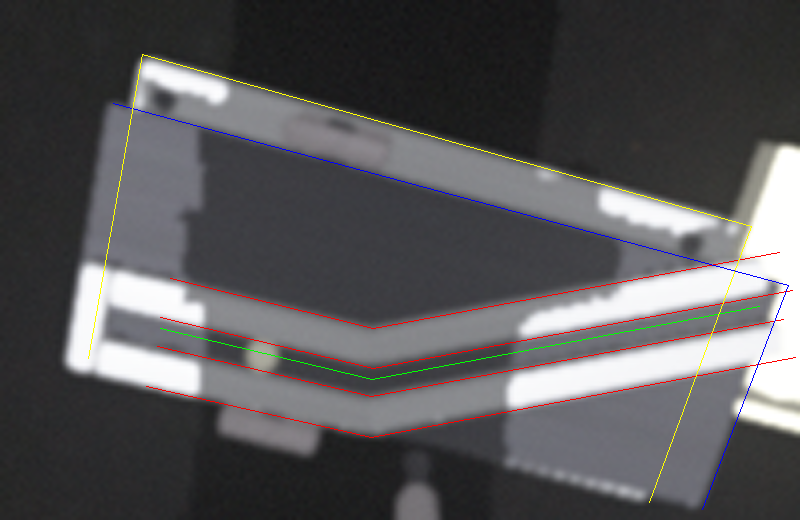

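send_rows:
  plan:
    - [0,-10,-2,0,0,0]
    - [2,-28,-5,0,0,0]
    - [5,-50,-8,0,0,0]
    - [12,-68,-11,0,0,0]
    - [25,-75.6,-12.2,0,0,0]
    - [38,-75.6,-12.2,0,0,0]
    - [47,-75.6,-12.2,0,0,0]
    - [50,-75.6,-12.2,0,0,0]
    - [50,-75.6,-12.2,0,0,0]
    - [50,-75.6,-12.2,0,0,0]

```text
clock: 8.15
tcp_pos: [0.5029, 0.1584, 0.1767]
orientation: [0.051, 0.705, 0.055, -0.705]
wrist_force: [0.1, -0.3, -0.7]
finger_gap: 0.0131
```

```bash
cat > look.py <<'E'
import sys
from h import *
from scipy.spatial.transform import Rotation as R
k=sys.argv[1]
s=get_state();Rt=R.from_quat(s["orientation"],scalar_first=True).as_matrix()
print(s["clock"],s["tcp_pos"],s["wrist_force"],s["ft_torque"],"tip",s["tcp_pos"]+Rt@[.0935,0,0])
print(Rt.round(4).tolist())
for n in ["wrist","scene"]:
  d=viewer.read_camera(n); cv2.imwrite(f"pics/{n}{k}.png",d["frame"]); np.savez(f"{n}{k}.npz",**{q:np.array(d[q]) for q in d})
  u=proj(d,s["tcp_pos"]+Rt@[.0905,0,0])[0]; print(n,"ball pred",u)
  x0,y0=int(u[0])-40,int(u[1])-37
  cv2.imwrite(f"pics/{n}{k}c.png",cv2.resize(cv2.convertScaleAbs(d["frame"][max(y0,0):y0+75,x0:x0+80],alpha=1.4),None,fx=8,fy=8,interpolation=cv2.INTER_CUBIC)); print("crop origin",x0,y0)
E
python3 look.py 4
```

```text
8.15 [0.50292157 0.15843527 0.17674842] [ 0.12719504 -0.34705882 -0.73870051] [-0.01576101  0.03824301  0.0147117 ] tip [0.50291689 0.15900577 0.08325016]
[[-0.0001, 0.1498, -0.9887], [0.0061, -0.9887, -0.1498], [-1.0, -0.006, -0.0009]]
wrist ball pred [254.17315549 194.78080783]
crop origin 214 157
scene ball pred [202.72947897 179.15932404]
crop origin 162 142
```

View pics/wrist4c.png

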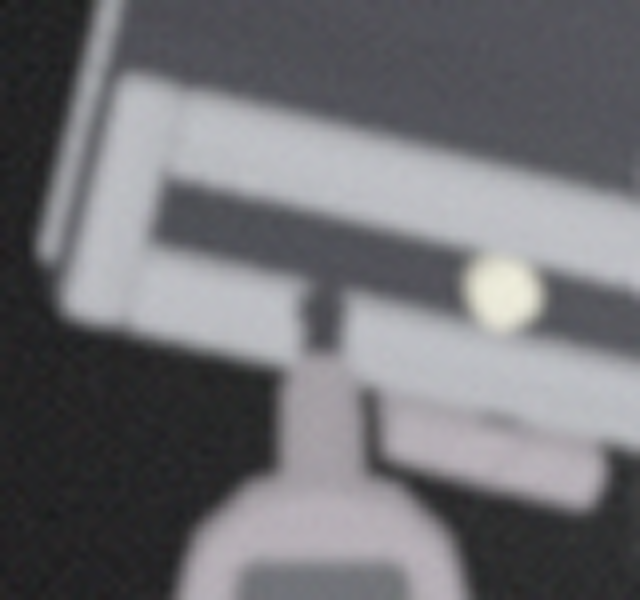

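View pics/scene4c.png

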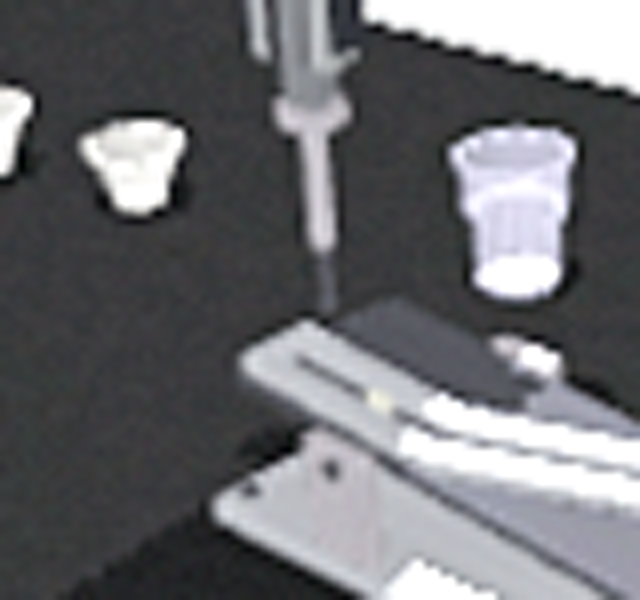

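Run:
```python
from h import *
s=get_state();print(s["clock"],s["tcp_pos"],s["joint_pos"],s["qvel"],s["tau"])
```

```text
8.25 [0.50294216 0.15852227 0.17677088] [ 0.14957331  0.24301322 -0.18402842  1.14277877  0.00601533  3.14062129] [ 0.00276629  0.00118176 -0.00230588 -0.0019096  -0.00072075 -0.00053406] [-3.60010145e-02 -4.32989144e+01  2.90664715e+01 -3.75894699e-03
  2.02553178e-02  1.46921420e-04]
```

send_rows:
  plan:
    - [0,0,0,-4,0,0]
    - [0,0,0,-8,0,0]
    - [0,0,0,-12,0,0]
    - [0,0,0,-16,0,0]
    - [0,0,0,-20,0,0]
    - [0,0,0,-23,0,0]
    - [0,0,0,-25,0,0]
    - [0,0,0,-25,0,0]
    - [0,0,0,-25,0,0]
    - [0,0,0,-25,0,0]

```text
clock: 9.5
tcp_pos: [0.5026, 0.1586, 0.1763]
orientation: [0.202, 0.677, 0.207, -0.677]
wrist_force: [0.4, -0.6, -0.5]
finger_gap: 0.0135
```

```bash
python3 look.py 5;python3 - <<'E'
from h import *
s=get_state();print(s["joint_pos"])
E
```

```text
9.5 [0.50256186 0.15860355 0.17627638] [ 0.40328265 -0.63954697 -0.5040099 ] [-0.03687649 -0.00066598 -0.00424348] tip [0.5024765  0.15915992 0.08277808]
[[-0.0009, 0.5537, -0.8327], [0.006, -0.8327, -0.5537], [-1.0, -0.0055, -0.0025]]
wrist ball pred [254.25751007 194.92551785]
crop origin 214 157
scene ball pred [202.59427263 179.35998827]
crop origin 162 142
[ 0.14983942  0.24350731 -0.18470274  1.14266028  0.00608671  2.70441352]
```

View pics/wrist5c.png

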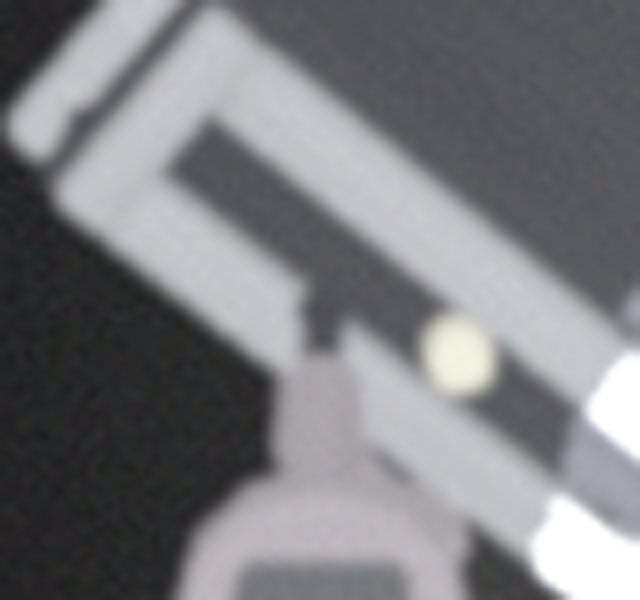

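View pics/scene5c.png

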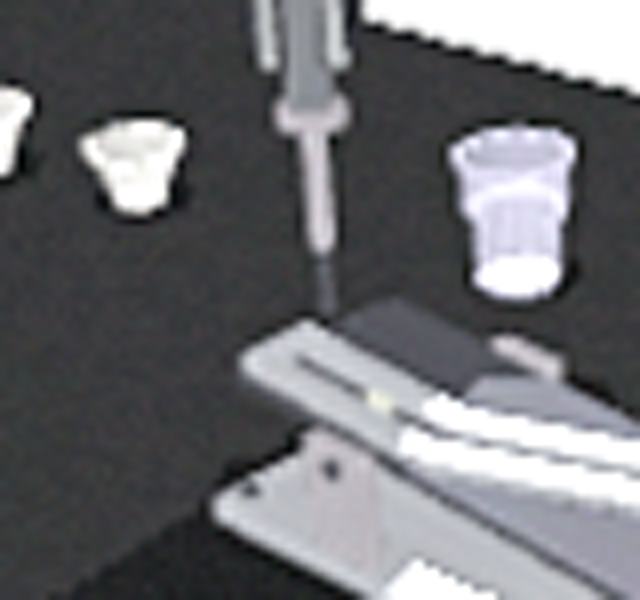

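```bash
cat > ov.py <<'E'
import sys
from fit import *
k,x0,y0=sys.argv[1],int(sys.argv[2]),int(sys.argv[3]); S=8
p=np.load("p.npy"); d=dict(np.load(f"wrist{k}.npz"))
im=cv2.resize(cv2.convertScaleAbs(d["frame"][y0:y0+75,x0:x0+90],alpha=1.4),None,fx=S,fy=S,interpolation=cv2.INTER_CUBIC)
def pl(A,B,c):
    q=((proj(d,world(p,[A,B]))-[x0,y0]+.5)*S-.5).astype(int); cv2.line(im,tuple(map(int,q[0])),tuple(map(int,q[1])),c,1)
for o,z,c in [(5.5,60,(0,0,255)),(-15.5,60,(0,0,255)),(15.5,52,(0,0,255)),(-5.5,52,(0,255,255)),(-5.5,60,(255,0,255))]:
    pl(cl(p,-14,o,z),vert(p,o,z),c); pl(vert(p,o,z),cl(p,191,o,z),c)
pl(cl(p,-14,-5.5),cl(p,-14,5.5),(0,255,255)); pl(cl(p,-24,-15.5,60),cl(p,-24,15.5,60),(0,0,255))
pl(cl(p,-14,0),vert(p,0,52),(0,255,0)); pl(vert(p,0,52),cl(p,184),(0,255,0)); pl(cl(p,0,-5),cl(p,0,5),(0,255,0))
cv2.imwrite(f"pics/ov{k}_{x0}.png",im)
E
python3 ov.py 5 204 152; python3 ov.py 4 204 152
```

```text
(no output)
```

View pics/ov5_204.png

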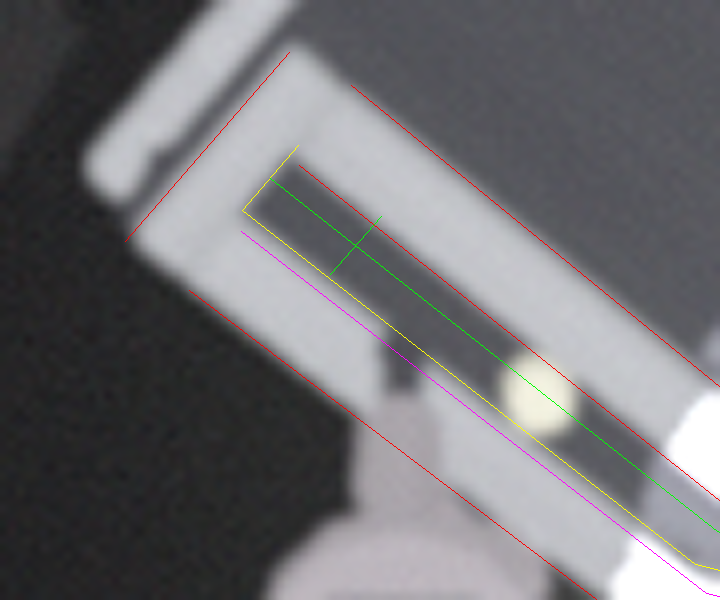

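View pics/ov4_204.png

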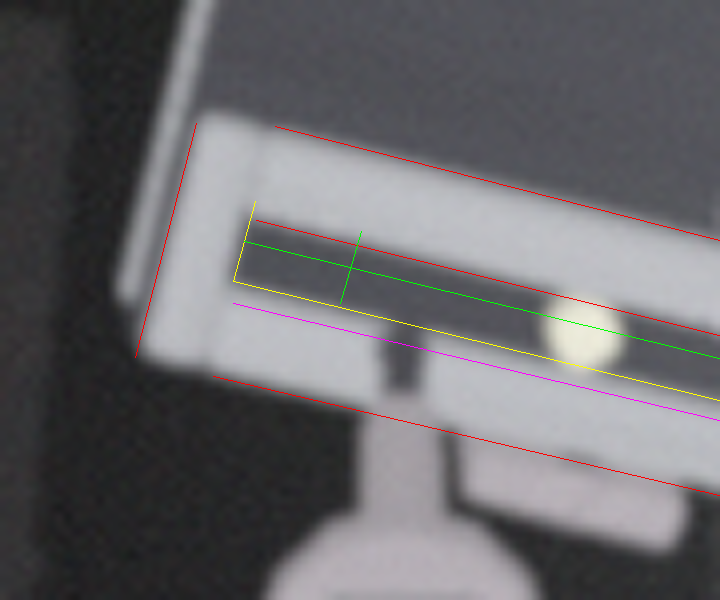

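send_rows:
  plan:
    - [0,-1,-0.3,0,-0.05,0.1]
    - [0,-3,-1,0,-0.1,0.2]
    - [0,-6,-2,0,-0.15,0.31]
    - [0,-7,-2.1,0,-0.15,0.31]
    - [4,-7,-2.1,0,-0.15,0.31]
    - [9,-7,-2.1,0,-0.15,0.31]
    - [14,-7,-2.1,0,-0.15,0.31]
    - [16.8,-7,-2.1,0,-0.15,0.31]
    - [16.8,-7,-2.1,0,-0.15,0.31]
    - [16.8,-7,-2.1,0,-0.15,0.31]

```text
clock: 10.85
tcp_pos: [0.5005, 0.1657, 0.1596]
orientation: [0.205, 0.677, 0.205, -0.677]
wrist_force: [0.3, 0.4, 0.0]
finger_gap: 0.0131
```

```bash
python3 look.py 6; python3 ov.py 6 204 152
```

```text
10.85 [0.50052676 0.16566963 0.15963794] [0.26778274 0.385035   0.02914347] [0.01192684 0.03875555 0.0099212 ] tip [0.50053655 0.16567489 0.06613794]
[[0.0001, 0.5539, -0.8326], [0.0001, -0.8326, -0.5539], [-1.0, 0.0, -0.0001]]
wrist ball pred [254.28258764 194.93217032]
crop origin 214 157
scene ball pred [200.82342804 184.38123142]
crop origin 160 147
```

View pics/ov6_204.png

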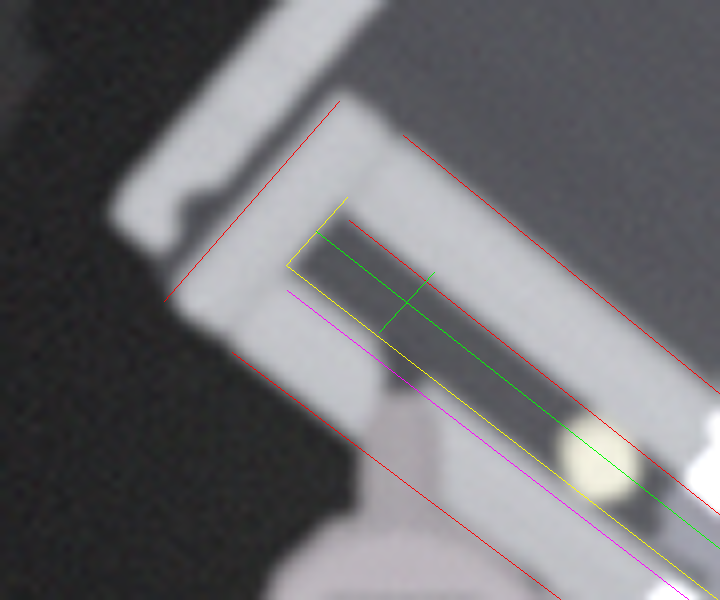

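View pics/scene6c.png

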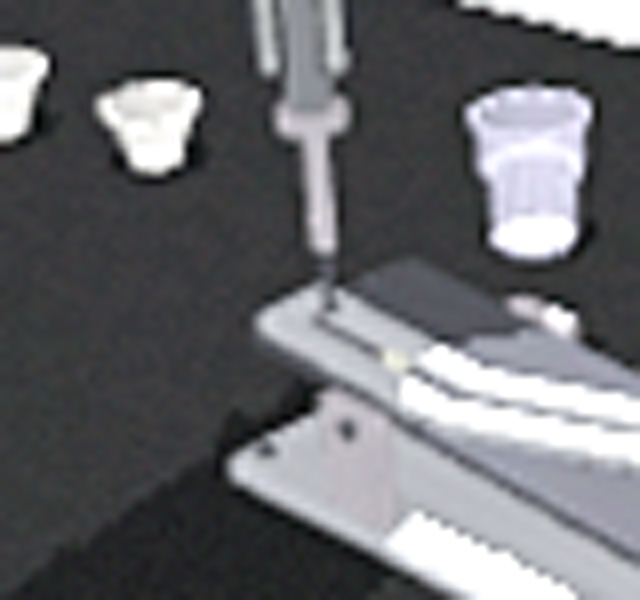

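send_rows:
  plan:
    - [3,0,0,0,0,0]
    - [6,0,0,0,0,0]
    - [8.5,0,0,0,0,0]
    - [10,0,0,0,0,0]
    - [11,0,0,0,0,0]
    - [12,0,0,0,0,0]
    - [13,0,0,0,0,0]
    - [14,0,0,0,0,0]
    - [15,0,0,0,0,0]
    - [15,0,0,0,0,0]

```text
clock: 12.2
tcp_pos: [0.5005, 0.1657, 0.1447]
orientation: [0.205, 0.677, 0.205, -0.677]
wrist_force: [-0.8, -0.5, 3.7]
finger_gap: 0.0129
```

```bash
python3 look.py 7
python3 - <<'E'
from h import *
for i in range(4): viewer.read_camera("top"); s=get_state();print(s["tcp_pos"],s["wrist_force"],s["ft_torque"])
E
```

```text
12.2 [0.50054795 0.16573632 0.14473562] [-0.80080749 -0.54303181  3.70081058] [-0.01615798  0.20844623  0.02672137] tip [0.50057704 0.16574745 0.05123562]
[[0.0003, 0.554, -0.8325], [0.0001, -0.8325, -0.554], [-1.0, 0.0001, -0.0003]]
wrist ball pred [254.26153745 194.92385128]
crop origin 214 157
scene ball pred [201.25387879 189.08647865]
crop origin 161 152
[0.50053722 0.16574041 0.1446915 ] [-0.17473599  0.38429557  3.25122097] [ 0.03919258  0.18658213 -0.00563228]
[0.50054291 0.16572338 0.14468984] [0.02192506 0.67382995 3.41052972] [0.02955009 0.20541476 0.0083189 ]
[0.50052666 0.16572981 0.1446311 ] [-0.55835945 -0.51692116  2.38819658] [-0.00891484  0.21084425 -0.03059163]
[0.50052583 0.16570881 0.14461715] [-1.0492321   0.31370324  3.2273365 ] [-0.01064994  0.16688382 -0.02819714]
```

View pics/wrist7c.png

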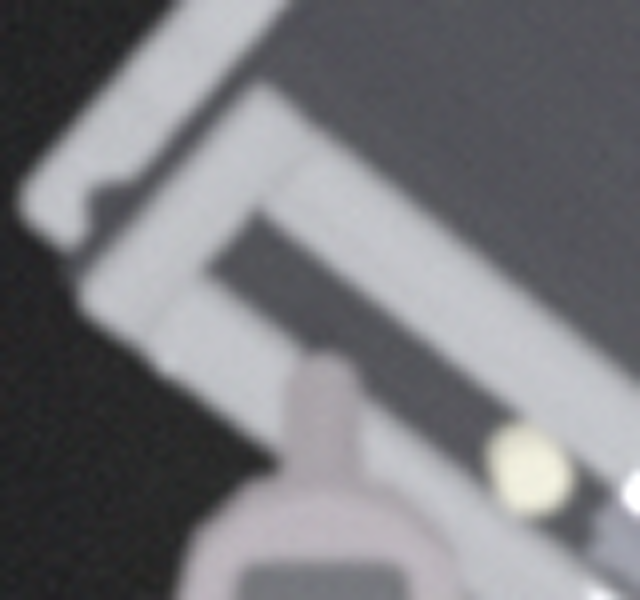

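View pics/scene7c.png

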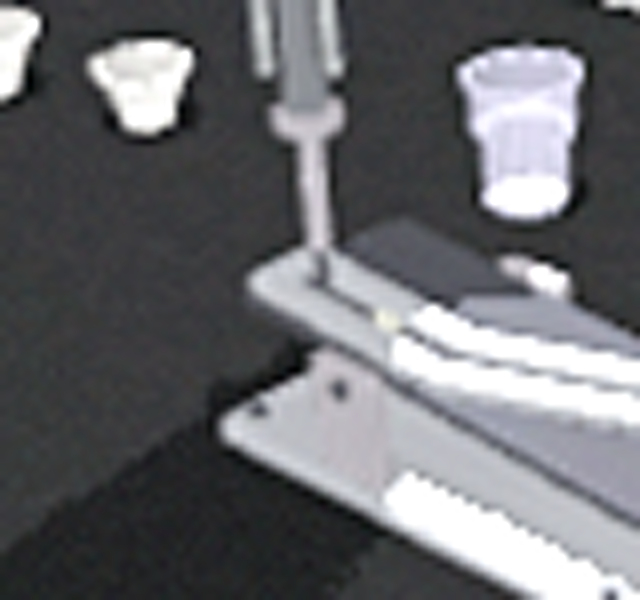

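```bash
python3 ov.py 7 214 157
python3 - <<'E'
from fit import *
d=dict(np.load("wrist7.npz")); p=np.load("p.npy"); g=cv2.cvtColor(d["frame"],cv2.COLOR_BGR2GRAY).astype(float)
from scipy.ndimage import map_coordinates
# profile perpendicular to channel at several s, at z=52 plane
for s in [-8,-4,8,12,36,40]:
    os=np.arange(-20,20,.5); P=world(p,[cl(p,s,o,52) for o in os]); q=proj(d,P); v=map_coordinates(g,[q[:,1],q[:,0]],order=1)
    gr=np.diff(v); i=np.argsort(-abs(gr))[:10]
    print(s,[(os[j]+.25,round(gr[j])) for j in sorted(i)])
    Pm=lambda o,z:proj(d,world(p,[cl(p,s,o,z)]))[0]
    # model positions of edges expressed in the z52-plane offset
    for o,z in [(5.5,60),(-5.5,52),(-15.5,60),(15.5,52)]:
        print('   ',o,z, round(float(os[np.argmin(np.linalg.norm(q-Pm(o,z),axis=1))]),1),end='')
    print()
E
```

```text
-8 [(np.float64(-19.25), 14), (np.float64(-18.75), 16), (np.float64(-18.25), 21), (np.float64(-17.75), 19), (np.float64(-17.25), 13), (np.float64(-5.75), -13), (np.float64(3.25), 14), (np.float64(3.75), 15), (np.float64(4.25), 14), (np.float64(15.75), -13)]
    5.5 60 3.5    -5.5 52 -5.5    -15.5 60 -18.0    15.5 52 15.5
-4 [(np.float64(-18.75), 15), (np.float64(-18.25), 19), (np.float64(-17.75), 19), (np.float64(-17.25), 16), (np.float64(-5.75), -12), (np.float64(3.25), 13), (np.float64(3.75), 14), (np.float64(4.25), 14), (np.float64(15.25), -13), (np.float64(15.75), -13)]
    5.5 60 3.5    -5.5 52 -5.5    -15.5 60 -18.0    15.5 52 15.5
8 [(np.float64(-18.75), 10), (np.float64(-18.25), 15), (np.float64(-17.75), 13), (np.float64(3.25), 13), (np.float64(3.75), 15), (np.float64(4.25), 14), (np.float64(4.75), 11), (np.float64(14.75), -10), (np.float64(15.25), -13), (np.float64(15.75), -12)]
    5.5 60 3.5    -5.5 52 -5.5    -15.5 60 -18.0    15.5 52 15.5
12 [(np.float64(-5.75), -11), (np.float64(-5.25), -10), (np.float64(3.25), 12), (np.float64(3.75), 15), (np.float64(4.25), 15), (np.float64(4.75), 11), (np.float64(14.75), -11), (np.float64(15.25), -13), (np.float64(15.75), -13), (np.float64(16.25), -10)]
    5.5 60 3.5    -5.5 52 -5.5    -15.5 60 -18.0    15.5 52 15.5
36 [(np.float64(-4.25), 8), (np.float64(1.25), -9), (np.float64(1.75), -12), (np.float64(2.25), -12), (np.float64(2.75), -8), (np.float64(4.25), 10), (np.float64(4.75), 8), (np.float64(14.75), -9), (np.float64(15.25), -10), (np.float64(15.75), -9)]
    5.5 60 4.0    -5.5 52 -5.5    -15.5 60 -18.0    15.5 52 15.5
40 [(np.float64(-6.25), -10), (np.float64(-5.75), -12), (np.float64(-5.25), -11), (np.float64(2.75), 9), (np.float64(3.25), 11), (np.float64(3.75), 14), (np.float64(4.25), 13), (np.float64(4.75), 11), (np.float64(14.75), -13), (np.float64(15.25), -13)]
    5.5 60 4.0    -5.5 52 -5.5    -15.5 60 -18.0    15.5 52 15.5
```

View pics/ov7_214.png

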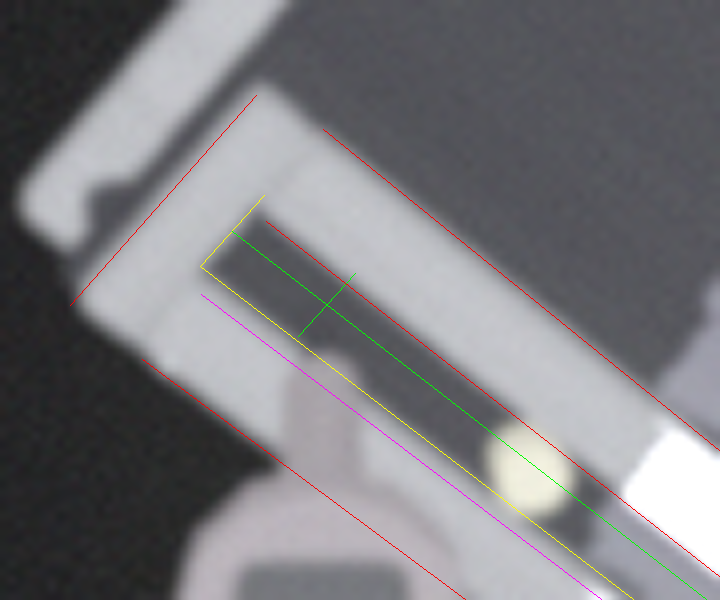

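send_rows:
  plan:
    - [0.2,1.5,1.3,0,0,0]
    - [0.4,3.8,3.3,0,0,0]
    - [0.7,6.8,5.9,0,0,0]
    - [1.1,9.8,8.5,0,0,0]
    - [1.4,12.8,11.1,0,0,0]
    - [1.7,15.8,13.7,0,0,0]
    - [2.0,18.9,16.3,0,0,0]
    - [2.3,21.9,18.9,0,0,0]
    - [2.7,24.9,21.5,0,0,0]
    - [2.9,27.1,23.5,0,0,0]

```text
clock: 13.75
tcp_pos: [0.4958, 0.1298, 0.1416]
orientation: [-0.205, -0.677, -0.205, 0.677]
wrist_force: [0.0, 2.2, 3.9]
finger_gap: 0.0129
```

```bash
python3 look.py 8; python3 ov.py 8 214 157
python3 - <<'E'
from fit import *
p=np.load("p.npy");print(world(p,[cl(p,36,-.3)]))
for i in range(3): viewer.read_camera("top"); s=get_state();print(s["tcp_pos"],s["wrist_force"],s["ft_torque"])
E
```

```text
13.75 [0.49584999 0.12982923 0.14160816] [0.01870177 2.19312345 3.93668086] [ 0.66071557 -0.06606071 -0.02189094] tip [0.49584428 0.12982316 0.04810816]
[[-0.0001, 0.5539, -0.8326], [-0.0001, -0.8326, -0.5539], [-1.0, 0.0, 0.0001]]
wrist ball pred [254.26861731 194.89684393]
crop origin 214 157
scene ball pred [210.10217172 194.27252804]
crop origin 170 157
[[0.49597413 0.13016346 0.051189  ]]
[0.4957777  0.12927177 0.14155558] [-0.28371596 -0.58905455  3.53914914] [-0.22810034 -0.04656413 -0.02807856]
[0.49580856 0.12933406 0.14156486] [-0.71630232 -1.64540988  3.38779288] [-0.3313737  -0.02662724 -0.03919631]
[0.4957455  0.12940453 0.14152023] [-0.37364058 -0.76192708  3.57280415] [-0.40825904 -0.05419989 -0.00432702]
```

View pics/ov8_214.png

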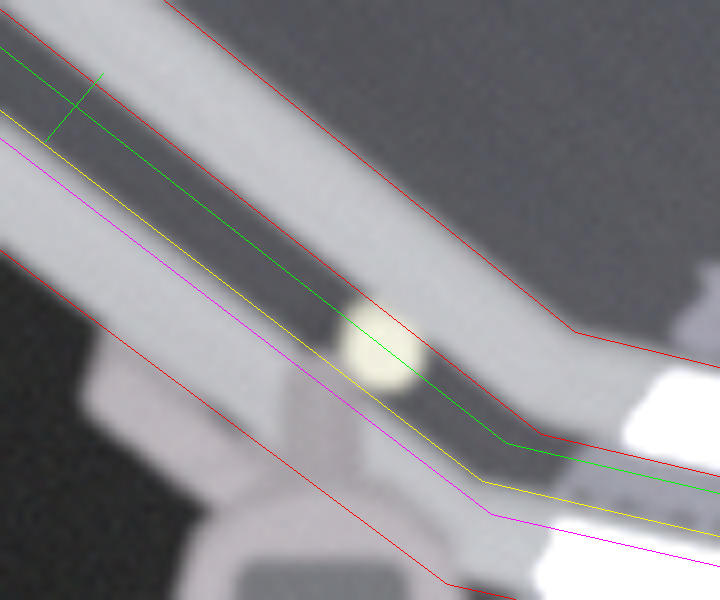

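View pics/scene8c.png

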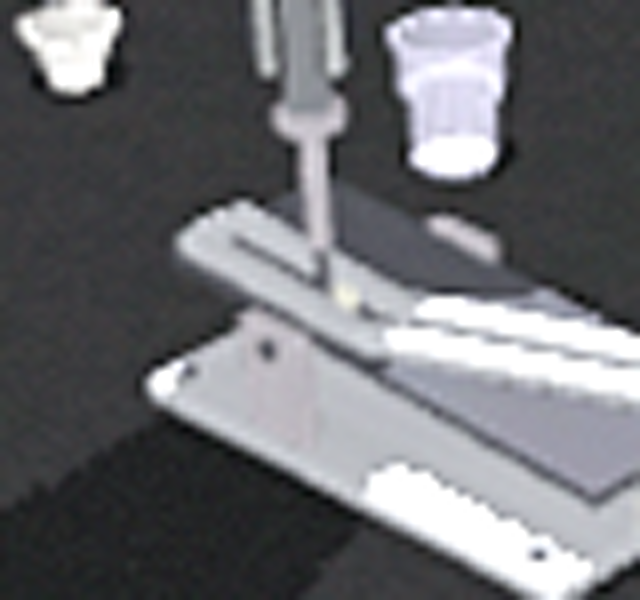

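send_rows:
  plan:
    - [0.2,2.3,2.0,0,0,0]
    - [0.6,5.3,4.6,0,0,0]
    - [0.9,8.3,7.2,0,0,0]
    - [1.2,11.3,9.8,0,0,0]
    - [1.5,14.3,12.4,0,0,0]
    - [1.9,17.3,15.0,0,0,0]
    - [2.1,19.6,17.0,0,0,0]
    - [2.3,21.1,18.3,0,0,0]
    - [2.5,24.0,19.1,0,0,0]
    - [2.7,26.9,19.9,0,0,0]

```text
clock: 15.25
tcp_pos: [0.4938, 0.0966, 0.1387]
orientation: [-0.205, -0.677, -0.205, 0.677]
wrist_force: [-0.8, 2.7, 4.1]
finger_gap: 0.0135
```

```bash
python3 look.py 9; python3 ov.py 9 224 157
python3 - <<'E'
from fit import *
p=np.load("p.npy");print(world(p,[cl(p,70,-.3)]))
for i in range(3): viewer.read_camera("top"); s=get_state();print(s["tcp_pos"],s["wrist_force"],s["ft_torque"])
E
```

```text
15.25 [0.49382334 0.09662611 0.13874977] [-0.81790621  2.69291055  4.1261749 ] [0.7095815  0.26349489 0.00800908] tip [0.49373146 0.09663637 0.04524982]
[[-0.001, 0.5542, -0.8324], [0.0001, -0.8324, -0.5542], [-1.0, -0.0006, 0.0008]]
wrist ball pred [254.25061389 194.89544336]
crop origin 214 157
scene ball pred [219.12039999 198.87849604]
crop origin 179 161
[[0.49430532 0.09665588 0.04842948]]
[0.49424289 0.09597089 0.1388394 ] [-0.49265033  0.62909105  4.47004385] [-0.09966437  0.18160413  0.00907489]
[0.49420813 0.09600985 0.13883015] [ 0.15845968 -0.10306858  3.8343635 ] [-0.16385139  0.09659284 -0.02915189]
[0.49427785 0.09605897 0.13887074] [-0.47064471  0.12694582  3.95199863] [-0.29326935  0.18688108 -0.0263426 ]
```

View pics/ov9_224.png

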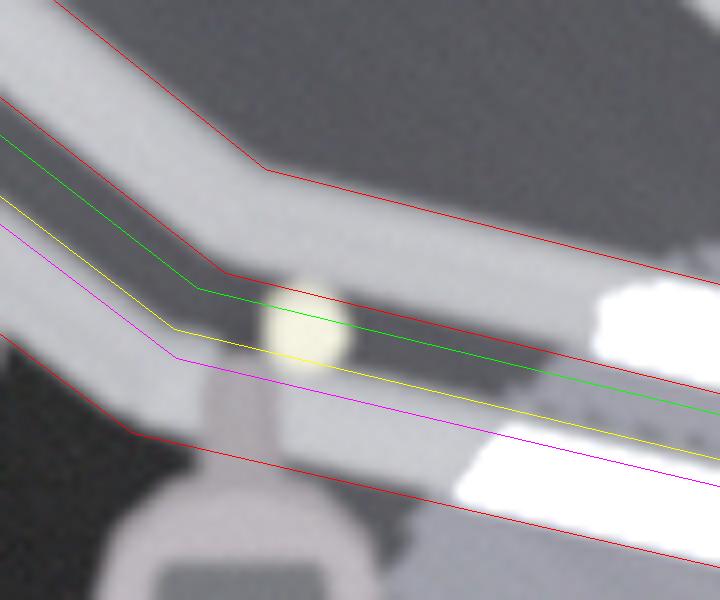

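View pics/scene9c.png

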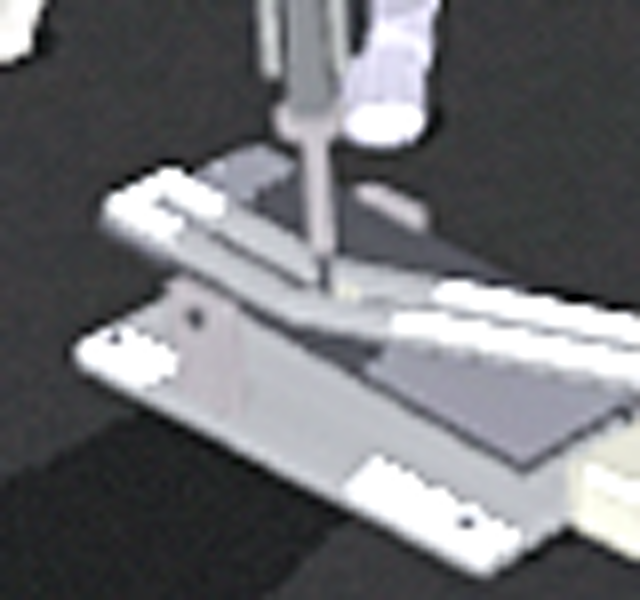

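send_rows:
  plan:
    - [0.2,2.9,0.8,0,0,0]
    - [0.5,6.7,1.9,0,0,0]
    - [0.8,10.5,3.0,0,0,0]
    - [1.1,14.4,4.1,0,0,0]
    - [1.4,18.2,5.2,0,0,0]
    - [1.7,22.1,6.3,0,0,0]
    - [2.0,25.9,7.3,0,0,0]
    - [2.2,29.7,8.4,0,0,0]
    - [2.5,33.6,9.5,0,0,0]
    - [2.7,36.4,10.3,0,0,0]

```text
clock: 16.75
tcp_pos: [0.5059, 0.0604, 0.1362]
orientation: [-0.205, -0.677, -0.205, 0.677]
wrist_force: [-0.9, 2.2, 3.9]
finger_gap: 0.0132
```

```bash
python3 look.py 10; python3 ov.py 10 224 157
python3 - <<'E'
from fit import *
p=np.load("p.npy");print(world(p,[cl(p,108,-.3)]))
for i in range(3): viewer.read_camera("top"); s=get_state();print(s["tcp_pos"],s["wrist_force"],s["ft_torque"])
E
```

```text
16.75 [0.50587883 0.06037244 0.13619009] [-0.87857369  2.17485225  3.87712669] [0.68625008 0.26498788 0.03673301] tip [0.505871   0.06036    0.04269009]
[[-0.0001, 0.5538, -0.8326], [-0.0001, -0.8326, -0.5538], [-1.0, 0.0001, 0.0001]]
wrist ball pred [254.24043344 194.91875519]
crop origin 214 157
scene ball pred [232.64460178 201.55938919]
crop origin 192 164
[[0.50591493 0.06058374 0.04559801]]
[0.50614598 0.05991608 0.13629173] [-0.46488175 -0.07421925  2.89297798] [-0.0940712   0.05001551 -0.02426595]
[0.50616279 0.05994208 0.13633275] [-0.18685006 -0.28580334  4.15820089] [-0.21981567  0.07379712  0.03614909]
[0.50616287 0.06000774 0.1363418 ] [-0.34637517 -1.12557694  4.76914147] [-0.27823721 -0.04399639  0.05380857]
```

View pics/ov10_224.png

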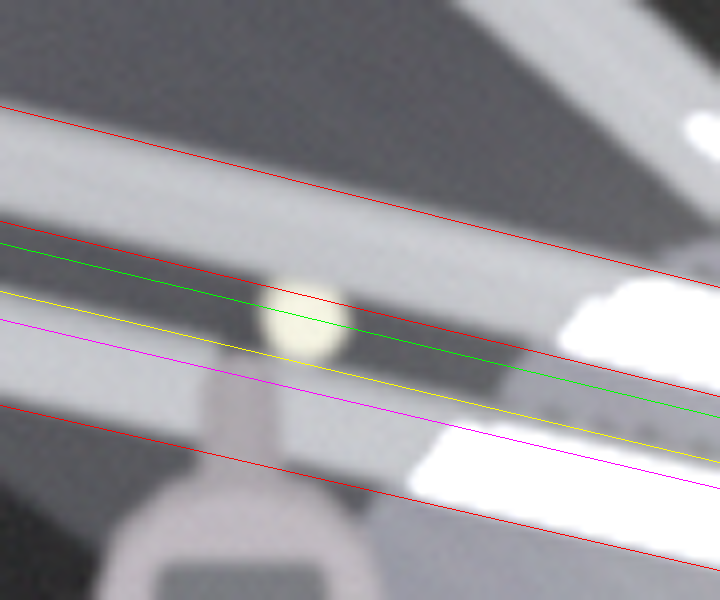

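send_rows:
  plan:
    - [0.2,2.9,0.8,0,0,0]
    - [0.5,6.7,1.9,0,0,0]
    - [0.8,10.5,3.0,0,0,0]
    - [1.1,14.4,4.1,0,0,0]
    - [1.4,18.2,5.2,0,0,0]
    - [1.7,22.1,6.3,0,0,0]
    - [2.0,25.9,7.3,0,0,0]
    - [2.2,29.7,8.4,0,0,0]
    - [2.5,33.6,9.5,0,0,0]
    - [2.7,36.4,10.3,0,0,0]

```text
clock: 18.25
tcp_pos: [0.5175, 0.0243, 0.1335]
orientation: [-0.205, -0.677, -0.205, 0.677]
wrist_force: [-0.7, 2.6, 3.9]
finger_gap: 0.0132
```

```bash
python3 look.py 11; python3 ov.py 11 224 157
python3 - <<'E'
from fit import *
p=np.load("p.npy");print(world(p,[cl(p,146,-.3)]))
for i in range(3): viewer.read_camera("top"); s=get_state();print(s["tcp_pos"],s["wrist_force"],s["ft_torque"])
E
```

```text
18.25 [0.51748678 0.02434735 0.13347337] [-0.73037182  2.57813691  3.92433649] [ 0.7085286   0.27682811 -0.01247671] tip [0.51747686 0.02433362 0.03997337]
[[-0.0001, 0.5539, -0.8326], [-0.0001, -0.8326, -0.5539], [-1.0, 0.0001, 0.0002]]
wrist ball pred [254.2460211  194.92169371]
crop origin 214 157
scene ball pred [246.20048491 204.3958069 ]
crop origin 206 167
[[0.51752455 0.0245116  0.04276653]]
[0.51780676 0.02378153 0.13361421] [-0.16564547  0.82065041  2.97977121] [-0.19627689  0.05238122  0.01853931]
[0.51781618 0.02382195 0.13366782] [ 0.16640851 -1.22627464  4.01176543] [-0.28592778  0.00260346  0.04071825]
[0.51779462 0.0239129  0.13366736] [ 0.12050667 -0.11018768  3.56080127] [-0.41597003 -0.0183204  -0.00679071]
```

View pics/ov11_224.png

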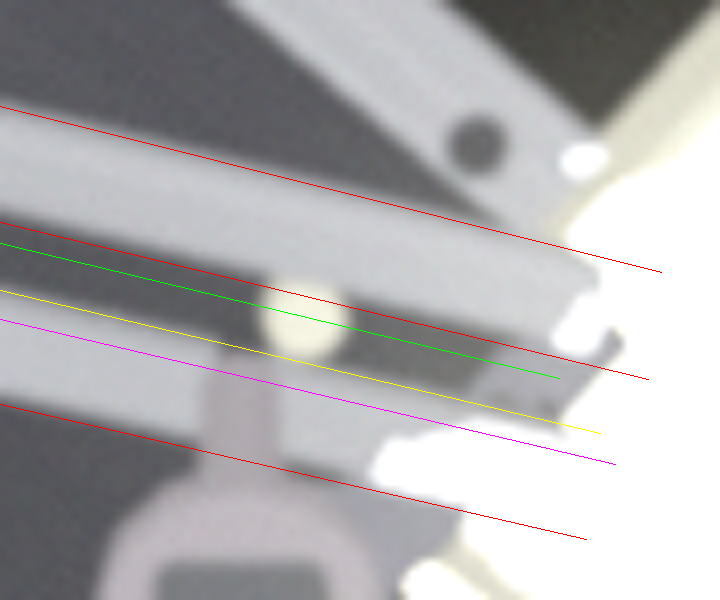

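send_rows:
  plan:
    - [0.2,2.9,0.8,0,0,0]
    - [0.5,6.7,1.9,0,0,0]
    - [0.8,10.5,3.0,0,0,0]
    - [1.1,14.4,4.1,0,0,0]
    - [1.4,18.2,5.2,0,0,0]
    - [1.7,22.1,6.3,0,0,0]
    - [2.0,25.9,7.3,0,0,0]
    - [2.2,29.7,8.4,0,0,0]
    - [2.5,33.6,9.5,0,0,0]
    - [2.8,37.4,10.6,0,0,0]

```text
clock: 19.75
tcp_pos: [0.5294, -0.0126, 0.1307]
orientation: [-0.205, -0.677, -0.205, 0.677]
wrist_force: [-0.6, 2.1, 4.1]
finger_gap: 0.0126
```

```bash
python3 look.py 12; python3 ov.py 12 224 157
python3 - <<'E'
from fit import *
p=np.load("p.npy");print(world(p,[cl(p,185,-.3)]))
for i in range(2): viewer.read_camera("top"); s=get_state();print(s["tcp_pos"],s["wrist_force"],s["ft_torque"])
E
```

```text
19.75 [ 0.52939723 -0.01258749  0.13070447] [-0.58283099  2.08475474  4.08195954] [0.75821964 0.30512964 0.0325154 ] tip [ 0.52939525 -0.01258766  0.03720447]
[[-0.0, 0.554, -0.8325], [-0.0, -0.8325, -0.554], [-1.0, -0.0, 0.0]]
wrist ball pred [254.26326745 194.89331257]
crop origin 214 157
scene ball pred [260.33833078 207.34397074]
crop origin 220 170
[[ 0.52943969 -0.01250981  0.03986055]]
[ 0.52984975 -0.01346076  0.13089042] [-0.593162   -0.65096804  3.98266   ] [-0.33119153  0.07164909  0.02978822]
[ 0.52983954 -0.01340519  0.13091495] [ 0.34196166 -0.6072163   3.84660697] [-0.49820379 -0.00216056 -0.03388875]
```

View pics/ov12_224.png

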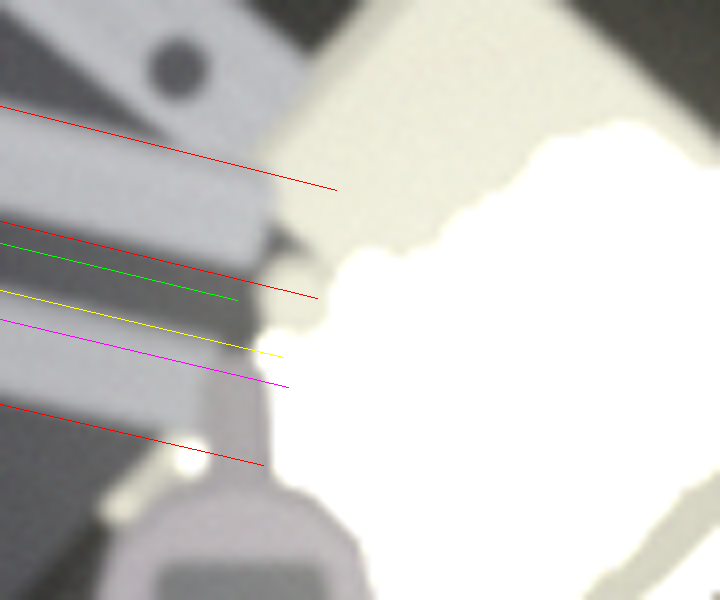

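View pics/scene12c.png

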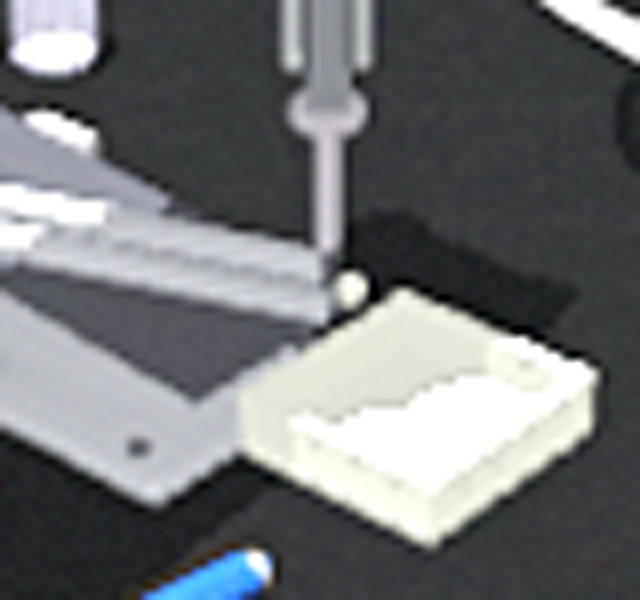

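```bash
python3 look.py 13; python3 ov.py 13 224 157
```

```text
19.95 [ 0.52983954 -0.01340519  0.13091495] [ 0.34196166 -0.6072163   3.84660697] [-0.49820379 -0.00216056 -0.03388875] tip [ 0.52991893 -0.01361707  0.03741523]
[[0.0008, 0.5534, -0.8329], [-0.0023, -0.8329, -0.5534], [-1.0, 0.0024, 0.0005]]
wrist ball pred [254.25978924 194.89998018]
crop origin 214 157
scene ball pred [260.77334624 207.30082724]
crop origin 220 170
```

View pics/scene13c.png

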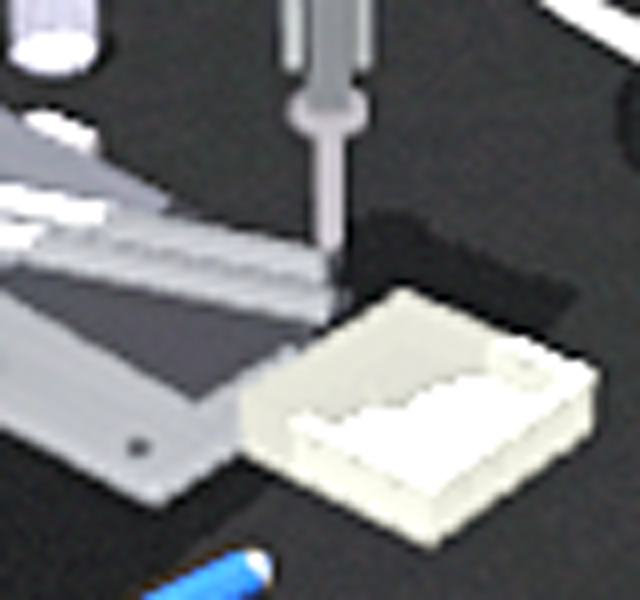

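View pics/ov13_224.png

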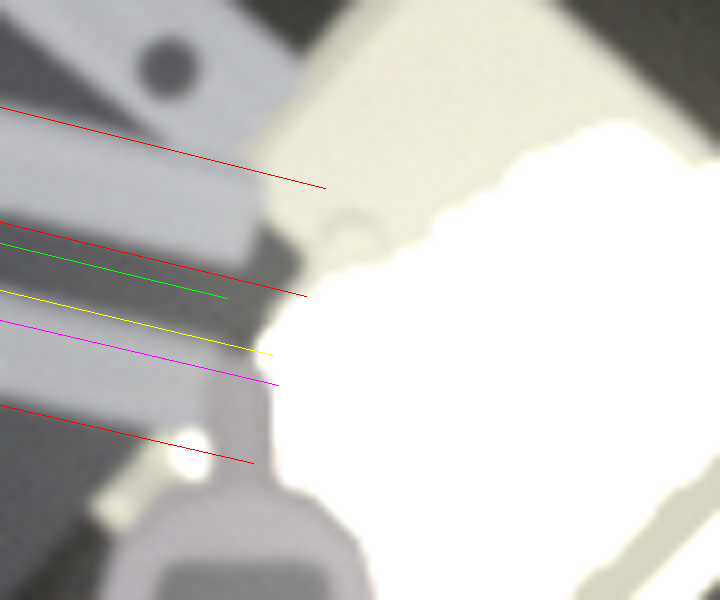

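The tablet dropped into the tray and is visible at (350,240) in the crop. The whole channel was swept at about 4 N. Now I'll lift and return the probe.

send_rows:
  plan:
    - [-4,0,0,0,0,0]
    - [-14,0,0,0,0,0]
    - [-35,0,0,0,0,0]
    - [-60,0,0,3,0,0]
    - [-80,5,6,7,0,0]
    - [-92,17,19,11,0,0]
    - [-96,36,42,15,0,0]
    - [-96,56,66,19,0,0]
    - [-96,76,89,23,0,0]
    - [-96,96,112,25,0,0]

```text
clock: 21.3
tcp_pos: [0.4881, -0.1556, 0.2264]
orientation: [-0.052, -0.705, -0.053, 0.706]
wrist_force: [0.0, 0.1, -0.7]
finger_gap: 0.0133
```

```bash
cat > rel.py <<'E'
import sys
from h import *
from scipy.spatial.transform import Rotation as R
s=get_state();Rt=R.from_quat(s["orientation"],scalar_first=True)
tgt=np.array([float(x) for x in sys.argv[1:4]])
Rg=R.from_matrix(np.array([[0,.1385,-.9904],[0,-.9904,-.1385],[-1,0,0]]))
print(s["clock"],s["tcp_pos"],s["wrist_force"]);print(Rt.as_matrix().round(4).tolist())
print("shift mm",(Rt.inv().apply(tgt-s["tcp_pos"])*1000).round(1),"turn deg",np.degrees((Rt.inv()*Rg).as_rotvec()).round(2))
E
python3 rel.py .461 -.2582 .2265
```

```text
21.3 [ 0.48811883 -0.15557062  0.22638376] [ 0.0063461   0.10098743 -0.67598437]
[[-0.0012, 0.1474, -0.9891], [0.0007, -0.9891, -0.1474], [-1.0, -0.0008, 0.0011]]
shift mm [-0.2 97.5 42. ] turn deg [0.52 0.06 0.05]
```

send_rows:
  plan:
    - [0,18,8,0.2,0,0]
    - [0,38,16.5,0.5,0,0]
    - [0,58,25,0.5,0,0]
    - [0,76,33,0.5,0,0]
    - [0,89,38.5,0.5,0,0]
    - [0,96,41.5,0.5,0,0]
    - [0,98,42.5,0.5,0,0]
    - [0,98,42.5,0.5,0,0]
    - [0,98,42.5,0.5,0,0]
    - [0,98,42.5,0.5,0,0]

```text
clock: 22.55
tcp_pos: [0.4621, -0.2571, 0.2268]
orientation: [-0.05, -0.705, -0.05, 0.705]
wrist_force: [-0.5, -0.9, -0.8]
finger_gap: 0.013
```

```bash
python3 rel.py .461 -.2582 .2265; python3 look.py 14
```

```text
22.55 [ 0.46209252 -0.25714151  0.22677624] [-0.47999685 -0.94563521 -0.77295787]
[[-0.0, 0.1424, -0.9898], [0.0, -0.9898, -0.1424], [-1.0, -0.0, 0.0]]
shift mm [0.3 0.9 1.2] turn deg [0.22 0.   0.  ]
22.55 [ 0.46209252 -0.25714151  0.22677624] [-0.47999685 -0.94563521 -0.77295787] [ 0.03575055 -0.01119515  0.01379513] tip [ 0.46208988 -0.25714022  0.13327624]
[[-0.0, 0.1424, -0.9898], [0.0, -0.9898, -0.1424], [-1.0, -0.0, 0.0]]
wrist ball pred [254.17457683 194.74545577]
crop origin 214 157
scene ball pred [341.70065977 216.43274789]
crop origin 301 179
```

View pics/wrist14c.png

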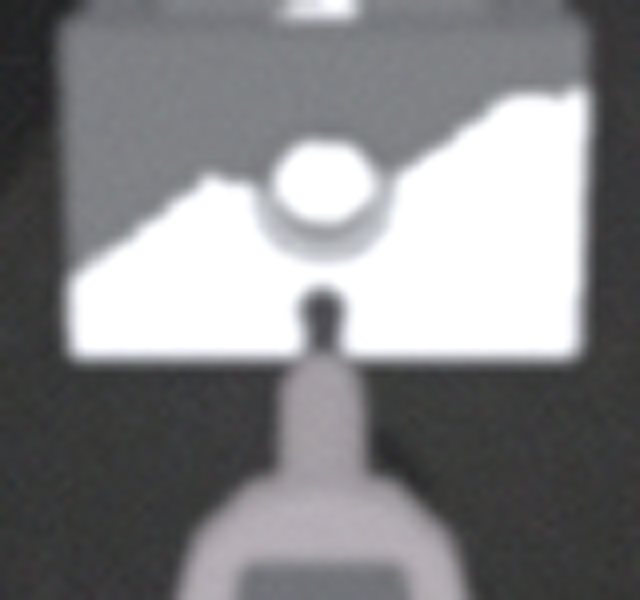

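View pics/scene14c.png

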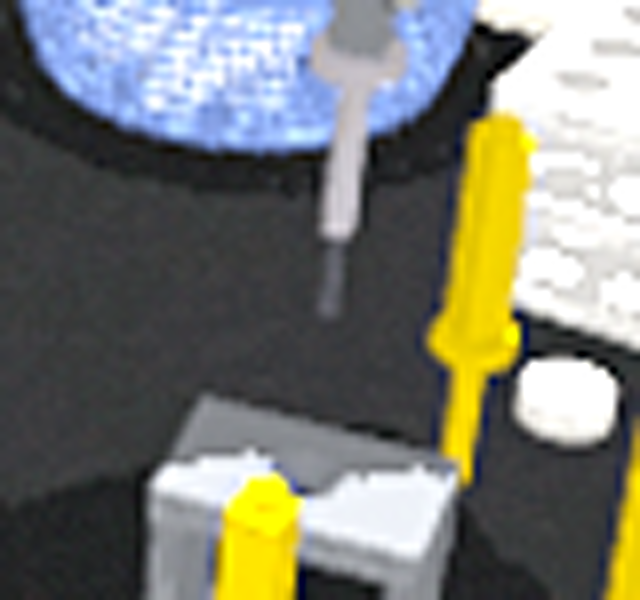

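Run:
```python
from h import *
d=dict(np.load("wrist14.npz"));C=lambda x,y:(214+(x-3.5)/8,157+(y-3.5)/8)
print(onz(d,C(322,194),.085))
a=onz(d,C(60,20),.085);b=onz(d,C(595,20),.085);c=onz(d,C(70,358),.085);e=onz(d,C(583,358),.085)
print(a,b,c,e,(a+b+c+e)/4)
q=proj(d,[.461,-.2582,.085])[0];print((q-[214,157])*8+3.5)
```

```text
[ 0.45960153 -0.25712641  0.085     ]
[ 0.47840646 -0.21949188  0.085     ] [ 0.4884791  -0.28935771  0.085     ] [ 0.43101365 -0.22583178  0.085     ] [ 0.44120096 -0.29644497  0.085     ] [ 0.45977504 -0.25778159  0.085     ]
[331.32438439 185.29349296]
```

send_rows:
  plan:
    - [0,0.4,1.7,0.2,0,0]
    - [8,0.4,1.7,0.2,0,0]
    - [22,0.4,1.7,0.2,0,0]
    - [34,0.4,1.7,0.2,0,0]
    - [40,0.4,1.7,0.2,0,0]
    - [44,0.4,1.7,0.2,0,0]
    - [48,0.4,1.7,0.2,0,0]
    - [54,0.4,1.7,0.2,0,0]
    - [60,0.4,1.7,0.2,0,0]
    - [60,0.4,1.7,0.2,0,0]

```text
clock: 23.9
tcp_pos: [0.46, -0.2579, 0.1661]
orientation: [-0.049, -0.705, -0.049, 0.706]
wrist_force: [-0.1, 0.9, -0.7]
finger_gap: 0.0131
```

```bash
python3 rel.py .461 -.2582 .1065; python3 look.py 15
```

```text
23.9 [ 0.45997755 -0.25793911  0.16608805] [-0.05940443  0.8554791  -0.65161025]
[[-0.001, 0.1382, -0.9904], [0.0007, -0.9904, -0.1382], [-1.0, -0.0008, 0.0009]]
shift mm [59.6  0.5 -1. ] turn deg [-0.02  0.05  0.05]
23.9 [ 0.45997755 -0.25793911  0.16608805] [-0.05940443  0.8554791  -0.65161025] [-0.00563968 -0.0054329  -0.01981445] tip [ 0.45988486 -0.2578722   0.07258812]
[[-0.001, 0.1382, -0.9904], [0.0007, -0.9904, -0.1382], [-1.0, -0.0008, 0.0009]]
wrist ball pred [254.15366382 194.74960161]
crop origin 214 157
scene ball pred [338.6920404  241.13565718]
crop origin 298 204
```

View pics/wrist15c.png

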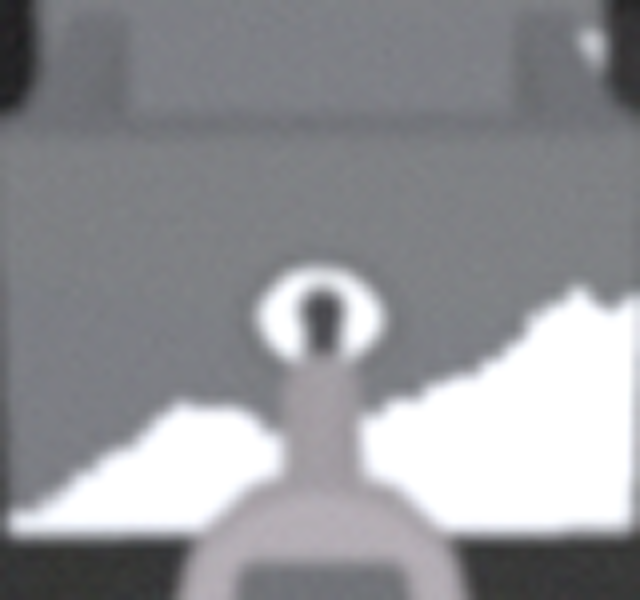

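The ball tip (322,315) is centred in the hole (320,315). Going down to the seat.

send_rows:
  plan:
    - [5,0.2,-0.4,0,0,0]
    - [14,0.2,-0.4,0,0,0]
    - [24,0.2,-0.4,0,0,0]
    - [34,0.2,-0.4,0,0,0]
    - [44,0.2,-0.4,0,0,0]
    - [52,0.2,-0.4,0,0,0]
    - [57,0.2,-0.4,0,0,0]
    - [59,0.2,-0.4,0,0,0]
    - [59.3,0.2,-0.4,0,0,0]
    - [59.3,0.2,-0.4,0,0,0]

```text
clock: 25.25
tcp_pos: [0.4609, -0.2585, 0.1077]
orientation: [0.049, 0.706, 0.049, -0.705]
wrist_force: [-0.0, -0.6, -1.6]
finger_gap: 0.0132
```

```bash
python3 rel.py .461 -.2582 .1065; python3 look.py 16
```

```text
25.25 [ 0.46092884 -0.25851305  0.10771766] [-0.0180997  -0.55321104 -1.56095615]
[[0.0004, 0.1382, -0.9904], [-0.0003, -0.9904, -0.1382], [-1.0, 0.0004, -0.0003]]
shift mm [ 1.2 -0.3 -0.1] turn deg [-0.02 -0.02 -0.02]
25.25 [ 0.46092884 -0.25851305  0.10771766] [-0.0180997  -0.55321104 -1.56095615] [-0.00103831 -0.00306231  0.00386779] tip [ 0.46096579 -0.25854515  0.01421767]
[[0.0004, 0.1382, -0.9904], [-0.0003, -0.9904, -0.1382], [-1.0, 0.0004, -0.0003]]
wrist ball pred [254.19163371 194.7471984 ]
crop origin 214 157
scene ball pred [336.57265846 262.51027808]
crop origin 296 225
```

View pics/wrist16c.png

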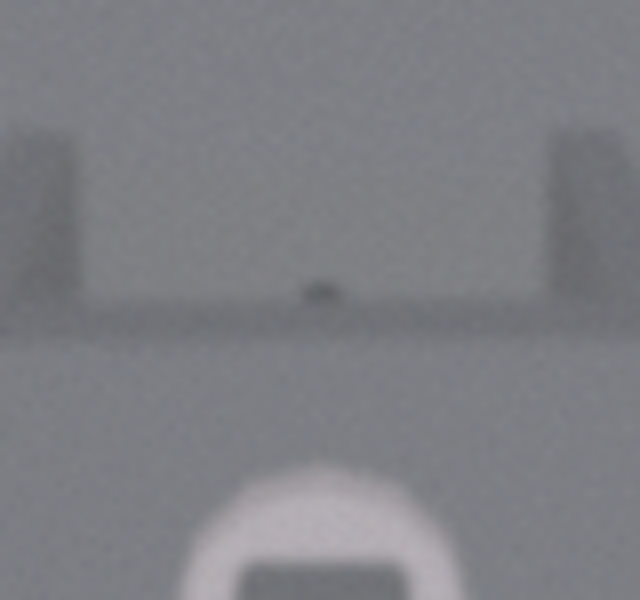

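send_rows:
  plan:
    - [0.4,0,0,0,0,0]
    - [0.8,0,0,0,0,0]
    - [1.1,0,0,0,0,0]
    - [1.1,0,0,0,0,0]
    - [1.1,0,0,0,0,0]
    - [1.1,0,0,0,0,0]
    - [1.1,0,0,0,0,0]
    - [1.1,0,0,0,0,0]
    - [1.1,0,0,0,0,0]
    - [1.1,0,0,0,0,0]

```text
clock: 26.6
tcp_pos: [0.4608, -0.2584, 0.1065]
orientation: [0.049, 0.705, 0.049, -0.705]
wrist_force: [-0.6, 1.6, 5.4]
finger_gap: 0.0133
```

send_rows:
  plan:
    - [0,0,0,0,0,0]
    - [0,0,0,0,0,0]
    - [0,0,0,0,0,0]
    - [0,0,0,0,0,0]
    - [0,0,0,0,0,0]
    - [0,0,0,0,0,0]
    - [0,0,0,0,0,0]
    - [0,0,0,0,0,0]
    - [0,0,0,0,0,0]
    - [0,0,0,0,0,0]
  claw: 45

```text
clock: 27.85
tcp_pos: [0.4607, -0.2583, 0.1063]
orientation: [-0.049, -0.705, -0.049, 0.705]
wrist_force: [0.5, -1.0, 0.1]
finger_gap: 0.0449
```

```bash
python3 look.py 17
python3 - <<'E'
import cv2,numpy as np
a=cv2.imread("pics/wrist17.png");b=cv2.imread("pics/scene17.png")
cv2.imwrite("pics/c17.png",np.hstack([cv2.resize(a[180:380,150:360],(400,400)),cv2.resize(b[140:290,290:440],(400,400))]))
E
```

```text
27.85 [ 0.46070598 -0.25834466  0.10628162] [ 0.54587421 -0.95453819  0.06277325] [-0.0048362  -0.0140652   0.00501394] tip [ 0.4606909  -0.25834201  0.01278162]
[[-0.0002, 0.1381, -0.9904], [0.0, -0.9904, -0.1381], [-1.0, -0.0001, 0.0002]]
wrist ball pred [254.1648323  194.76660114]
crop origin 214 157
scene ball pred [336.37338371 263.05563502]
crop origin 296 226
```

View pics/c17.png

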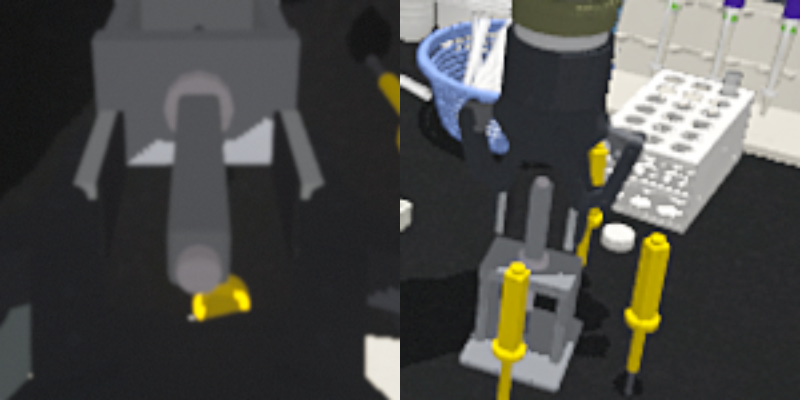

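Seated upright and released, with the probe free between the pads. Raising the arm straight up.

send_rows:
  plan:
    - [-5,0,0,0,0,0]
    - [-20,0,0,0,0,0]
    - [-40,0,0,0,0,0]
    - [-65,0,0,0,0,0]
    - [-90,0,0,0,0,0]
    - [-115,0,0,0,0,0]
    - [-135,0,0,0,0,0]
    - [-143,0,0,0,0,0]
    - [-145,0,0,0,0,0]
    - [-145,0,0,0,0,0]

```text
clock: 29.2
tcp_pos: [0.4605, -0.2582, 0.2508]
orientation: [-0.049, -0.705, -0.049, 0.706]
wrist_force: [0.3, -0.0, -0.1]
finger_gap: 0.0449
```

```bash
python3 look.py 18
python3 - <<'E'
from h import *
a=cv2.imread("pics/wrist18.png");b=cv2.imread("pics/scene18.png")
cv2.imwrite("pics/c18.png",np.hstack([cv2.resize(a[90:220,190:320],(400,400),interpolation=cv2.INTER_CUBIC),cv2.resize(b[180:290,240:390],(400,293),interpolation=cv2.INTER_CUBIC)[0:293].copy() if 0 else cv2.resize(b[175:305,240:370],(400,400),interpolation=cv2.INTER_CUBIC)]))
d=dict(np.load("scene18.npz")); 
cv2.imwrite("pics/c18t.png",cv2.resize(cv2.convertScaleAbs(b[195:245,235:305],alpha=.8),None,fx=10,fy=10,interpolation=cv2.INTER_CUBIC))
t=viewer.read_camera("top")["frame"]; cv2.imwrite("pics/top18.png",t)
E
```

```text
29.2 [ 0.46048076 -0.25816398  0.25082641] [ 0.29876964 -0.03653694 -0.11772162] [ 0.02306227 -0.02097692  0.02165015] tip [ 0.46040456 -0.2581136   0.15732646]
[[-0.0008, 0.1382, -0.9904], [0.0005, -0.9904, -0.1382], [-1.0, -0.0006, 0.0007]]
wrist ball pred [254.17798151 194.77298842]
crop origin 214 157
scene ball pred [343.04491023 206.87979041]
crop origin 303 169
```

View pics/c18.png

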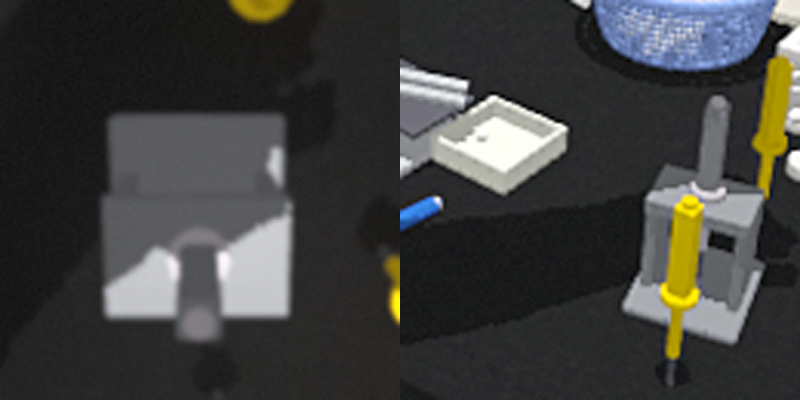

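View pics/c18t.png

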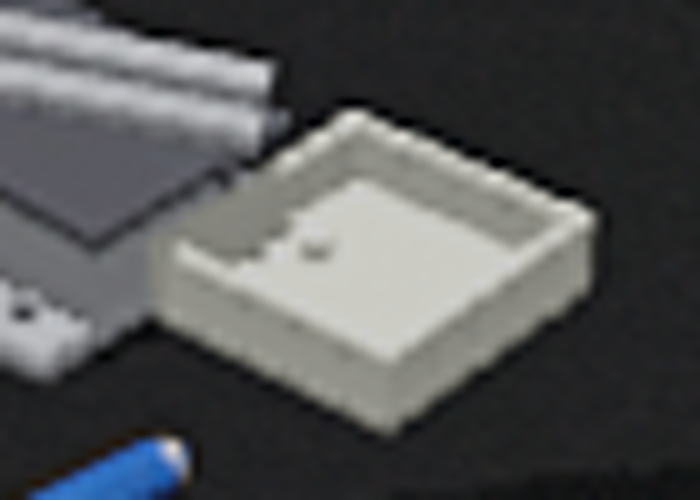

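View pics/top18.png

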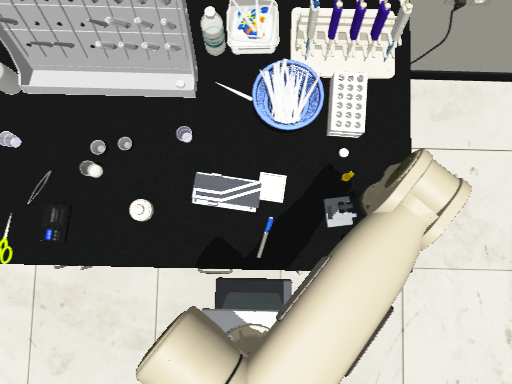

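The tablet lies in the tray (its shaded side shows at (318,245) in the crop). The probe is upright in the stand and the bystanders are where they were. Handing in.

```bash
python3 -c "
from workcell import job,get_state
print(job.hand_in(), get_state()['clock'])"
```

```text
the job is handed in; nothing more can be done
the job is handed in; nothing more can be done
```

The tablet is in the catch tray, the probe hangs back in its stand, and the job is handed in; no verdict was reported.

**What I did:** I took the grey probe and set its tip at the closed end behind the tablet. I swept the whole channel at about 3 cm/s with 3 to 4.8 N vertical force. The tablet dropped off the open end, and I seated and released the probe at about 28 s of the 69 s allowed.

**Last checks:**
- **Tablet:** it lies in the tray, seen as a small shaded edge on the white floor.
- **Probe:** it stands upright in the stand, collar on the plate, with the gripper about 95 mm clear above the knob.
- **Bystanders:** the cup, timer, marker and cap look unmoved in the last top picture.

**What disagreed:**
- **Wrist joint limit:** the sixth joint hit its range limit on the way to the channel, leaving the tool 7 mm short. I fixed it with a 25° turn before touching the chute.
- **Bar ends:** the bars end about 5 mm before where my chute model drew them, although the end of the plate itself matched.
- **Hole position:** the camera's reading of the stand hole differed by about 1.5 mm from where I picked the probe up. I aimed between the two and it seated cleanly.

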